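# Break down a stack of cut steel onto its welding locators

## Robot

A 6-joint arm with a two-finger parallel gripper is mounted at the origin on the work surface. World frame = base frame: x ahead of the robot, y to its left, z up, the work surface at z = 0. Lengths are in m, angles in rad, forces in N, time in s.
With the tool pointing down it reaches from about 0.275 to 0.775 m from the base axis. Payload 14.6 kg.
Tool frame: the origin (TCP) lies on the front face of the gripper's body, between the roots of the fingers; the fingertips stand 73 mm ahead of it and the grasp point (between the pads) lies 54 mm ahead of it (tips_ahead is the distance from the TCP to the fingertips, in m); z points along the fingers, y is the line along which they close (so a half turn about z gives the same grasp; the last joint's range is limited). The gripper opens to 85 mm and grips with 20 to 120 N. Pads are 22 mm wide; open, the fingers measure 114 mm over their backs; the gripper's body (76 mm by 85 mm) begins 54 mm behind the grasp point. The pads swing forward as they close: fully open they stand 13 mm farther back than shut.
Start: joints at [-1.447, 0.263, -0.048, 1.259, 0, 1.415], TCP at [0.144, -0.505, 0.304] pointing down, gripper open.
Joint ranges: [-2.65, 2.65], [-0.89, 1.7], [-1.18, 1.37], [-2.13, 2.11], [-1.35, 1.29], [-3.14, 3.14]. Speed limits (rad/s): [1.89, 1.89, 2.57, 2.79, 3.14, 3.14].

## Interface

Orientations are given as a unit quaternion [w, x, y, z].
In Python, from station import * gives the robot as it stands.
- The arm moves only by the tool step_arm, never from a script. Its argument "rows" is a list of rows, each an object with "translation": the shift along the tool's x, y, z in mm, a list of three; "angular": the turn, a rotation vector about the tool's x, y, z in rad, a list of three. In form: [{"translation": [tx, ty, tz], "angular": [wx, wy, wz]}, ...]. A call has 1 to 8 rows; each row shifts and turns the commanded pose from where the row before left it, along the tool's axes as they then stand; what a row does not reach is not made up. A row lasts 1/12 s, in which the tool goes at most 41.7 mm and 7.16 degrees, less where a joint would pass 70% of its speed; a pose out of reach is approached as far as the arm can. A call with a gripper value outside its range is refused whole. "fingers" is the closure, from -1 (fully open) to 1 (shut), set as the call begins (left out, the last holds). The fingers move at their own pace and stop on an object; the grip force is fixed at half the most. Time passes only in rows, so rows that do not move let the fingers close. It gives the time, the measured TCP pose, the force, the opening and the grip force at its end, in the units of the state.
- get_state(): the state, without advancing time (a new reading comes with each control period).
- snapshot(name): name is "scene" or "top" or "wrist"; returns a dict with "frame" (420x560x3 uint8, blue, green, red), "camera_matrix" (3x3 intrinsics, pixels), "R" (3x3) and "t" (3): a world point X has camera coordinates R X + t; the wrist camera has in their place "T_tool_cam" (4x4, takes a point from camera to tool coordinates, whose origin is the TCP and whose axes are the flange's). Camera axes: x right, y down, z forward; pixel columns grow to the right and rows downward; lengths in m; the calibration is good to about 2 mm. A picture is of the moment at which its call begins: read the wrist's pose just before it. There is no depth.
- hand_in(): hands the job in; it is judged then, once.
The state is a dict: "time": time; "joint_positions": joint angles; "joint_velocities": joint speeds; "joint_efforts": joint torques, N m; "tool_pos": TCP position; "eef_rot": TCP orientation; "contact_force": force on the tool from outside, world axes, zero at the start; "torque": the same for the moment, N m; "grip_width": finger opening in m; "finger_force": force on a finger pad.
Only numpy, scipy, OpenCV 4.12 (cv2) and the standard library are available. Lean on these libraries where they do the work, as an engineer would, in place of code of your own. Each camera call takes 0.05 s, during which the arm holds its last target. There are 200 camera calls.

## Task

Take the stack of cut steel apart, one piece at a time from the top down, and set each piece on the locator made for it, without turning it over and without dropping it: the short pipe upright over the round pin, the channel legs-down over the raised rail, the square tube lying centred in the two U-shaped cradles, and last the flat bar lying between the dowels of the low plate. Centre each piece on its locator, in line with it. Leave the blue flap disc and the safety glasses where they lie.

Things in the scene. Friction and masses are not known exactly. Their poses are not given: they have to be found in the camera images.
- pipe_mid (a point): centre (half-way up) of the short steel pipe, top of the stack: standing upright, 34 mm outer diameter, 27 mm bore, open right through, 40 mm tall, 0.1 kg; z is its axis, up.
- channel_mid (a point): centre (half-way up) of the steel U-channel, second from the top, lying legs down with its flat web on top: 100 mm long (x axis), 40 mm wide (y), 30 mm high (z up), walls 4 mm, so 32 mm clear between the legs; 0.29 kg.
- tube_mid (a point): centre of the square steel tube, third from the top, lying: 140 mm long (x axis), 50 mm wide (y) and 50 mm high (z up), wall 3 mm, open ends; 0.6 kg.
- bar_mid (a point): centre of the flat steel bar at the bottom of the stack, lying on the bench: 180 mm long (x axis), 60 mm wide (y), 8 mm thick (z up); 0.68 kg. The four pieces simply lie on one another, centred to within 10 mm (the pipe within 15 mm along the channel) and with their long axes within a few degrees; masses vary by up to 20 %.
- pipe_seat (a point): where the pipe's centre (half-way up) lies once seated: on the axis of the round pin (12 mm diameter, 20 mm tall) in the middle of a square dark plate 84 x 84 x 6 mm. The point is 20 mm above the plate's top, 26 mm above the bench; z up. Fixed to the bench like all four locators.
- channel_seat (a point): where the channel's centre lies once seated: over the middle of a raised rail 90 mm long (x axis), 16 mm wide (y) and 16 mm tall, on a dark plate 130 x 85 x 5 mm. The point is 15 mm above the plate's top, 20 mm above the bench. Seated, the legs stand on the plate either side of the rail, the channel along x (either end first).
- tube_seat (a point): where the tube's centre lies once seated: midway between two U-shaped cradles 90 mm apart (at x = +45 and -45 mm, each 20 mm long in x), on a dark plate 130 x 70 x 4 mm. Each cradle has a level floor 18 mm above the bench and two lugs 68 mm apart (clear, in y) that rise 18 mm above its floor; outside width 90 mm over the blocks. The point is 25 mm above the cradle floors, 43 mm above the bench. Seated, the tube lies along x (either end first), overhanging both cradles alike.
- bar_seat (a point): where the bar's centre lies once seated: the middle of a low dark plate 230 x 104 x 6 mm (long in x) with six steel dowels 10 mm in diameter and 12 mm tall: four at x = +-65, y = +-44 mm, two at x = +-104, y = 0. The point is 4 mm above the plate's top, 10 mm above the bench. Seated, the bar lies flat on the plate along x (either end first), with 9 mm of play to each dowel.
- flap_disc: bystander: loose round flap disc lying flat, blue, 114 mm in diameter, 10 mm thick; origin at the centre of its underside. Not to be moved.
- glasses: bystander: loose pair of safety glasses standing on the bench, clear lenses and black frame, 136 mm wide (y), 77 mm deep (x, temples towards +x), 42 mm high; origin at bench level below the bridge. Not to be moved.
There are look-alikes about, which are no part of the job. What is shaped like the part that bears channel_mid but black is not meant. Of the things that look like the part that bears pipe_mid, the smaller one is meant.

How it is judged:
On the way, in this order (a step that is already met when the one before it is completed fails the run):
1. the pipe stub stands over the round pin, flat on its plate, released (horizontal distance between pipe_mid and pipe_seat below 0.012 m and z of pipe_mid in the frame of pipe_seat between -0.004 and 0.004 m and angle between the z axis of pipe_mid and the z axis of pipe_seat, either way round below 0.1 rad and linear speed of pipe below 0.03 m/s and contact force between the fingers and pipe below 0.05 N), for 0.2 s.
2. the channel straddles the rail, legs flat on the plate, released (horizontal distance between channel_mid and channel_seat below 0.012 m and z of channel_mid in the frame of channel_seat between -0.004 and 0.004 m and angle between channel_mid's own z axis and vertical below 0.1 rad and angle between the x axis of channel_mid and the x axis of channel_seat, either way round below 0.2 rad and linear speed of channel below 0.03 m/s and contact force between the fingers and channel below 0.05 N), for 0.2 s.
3. the square tube lies in both U-shaped cradles, released (horizontal distance between tube_mid and tube_seat below 0.015 m and z of tube_mid in the frame of tube_seat between -0.004 and 0.004 m and angle between the z axis of tube_mid and the z axis of tube_seat, either way round below 0.1 rad and angle between the x axis of tube_mid and the x axis of tube_seat, either way round below 0.2 rad and linear speed of tube below 0.03 m/s and contact force between the fingers and tube below 0.05 N), for 0.2 s.
4. the flat bar lies flat between the six dowels, released (horizontal distance between bar_mid and bar_seat below 0.012 m and z of bar_mid in the frame of bar_seat between -0.004 and 0.004 m and angle between the z axis of bar_mid and the z axis of bar_seat, either way round below 0.1 rad and angle between the x axis of bar_mid and the x axis of bar_seat, either way round below 0.2 rad and linear speed of bar below 0.03 m/s and contact force between the fingers and bar below 0.05 N), for 0.2 s.
At the end, for the whole second after the job is handed in: All four pieces are seated, released and at rest, none turned over: each centre within 12 mm (square tube: 15 mm) horizontally and 4 mm in height of its seat point, level within 0.1 rad, and the three long pieces in line with their locators within 0.2 rad (either end first) (all of step 1 and all of step 2 and all of step 3 and all of step 4); the robot touches nothing.
It fails at once if the flap disc is moved more than 20 mm (distance of flap_disc from where it was at the start of the episode above 0.02 m).
It fails at once if the pair of safety glasses is moved more than 20 mm (distance of glasses from where it was at the start of the episode above 0.02 m).
It fails at once if a piece is dropped onto its locator instead of being set down (faster than 0.6 m/s close above its seat) ((horizontal distance between pipe_mid and pipe_seat below 0.03 m and z of pipe_mid in the frame of pipe_seat below 0.05 m and linear speed of pipe above 0.6 m/s) or (horizontal distance between channel_mid and channel_seat below 0.03 m and z of channel_mid in the frame of channel_seat below 0.05 m and linear speed of channel above 0.6 m/s) or (horizontal distance between tube_mid and tube_seat below 0.03 m and z of tube_mid in the frame of tube_seat below 0.05 m and linear speed of tube above 0.6 m/s) or (horizontal distance between bar_mid and bar_seat below 0.03 m and z of bar_mid in the frame of bar_seat below 0.05 m and linear speed of bar above 0.6 m/s)).
It also fails if it takes over 134 s, if anything falls off the work surface, if the arm or the gripper's body presses on something with over 40 N, if the wrist force passes 120 N, or if a joint passes its speed limit or range.

## Working session

There is one attempt and no reset: what is moved stays moved. The work goes in short steps, Python scripts to look and compute and a tool call to move; the robot and the scene stay as the last step left them, time stands still between calls to the robot, and variables do not carry over. Pictures are saved under pics/ and viewed, at most 14 in all, crops included, and the job is handed in when it is done.

Besides the shell and the picture viewer there is one more tool, called after "Call:" as name(argument=value, ...) on one line, values as JSON. step_arm: Moves the arm, as the interface text tells. Its arguments: {"type":"object","properties":{"rows":{"type":"array","items":{"type":"object","properties":{"translation":{"type":"array","items":{"type":"number"}},"angular":{"type":"array","items":{"type":"number"}}}}},"fingers":{"type":"number"}},"required":["rows"]}

```bash
mkdir -p pics; ls; python3 - <<'E'
from station import *
import cv2,pickle
s=get_state();print({k:(v if not hasattr(v,'tolist') else v.tolist()) for k,v in s.items()})
d={}
for n in("scene","top"):
    p=snapshot(n);d[n]=p;cv2.imwrite(f"pics/{n}0.png",p["frame"]);print(n,p["camera_matrix"],p["R"],p["t"])
pickle.dump(d,open("d0.pkl","wb"))
E
```

```text
pics
{'time': 0.0, 'joint_positions': [-1.4472927171820107, 0.2635683777454241, -0.04892063494732006, 1.259401527391012, 1.275012088051167e-05, 1.415506898925422], 'joint_velocities': [0.00242638919802558, -0.0004252006767586406, 0.00020118529445937146, 0.0007390575118387398, 0.0004564833925910456, -0.00051640534460461], 'joint_efforts': [0.00014447302874032175, -63.76145839691162, 38.457008600234985, 0.013722374278586358, -0.00014141900919639738, -1.4357880218085484e-05], 'tool_pos': [0.14445743154211546, -0.5045414626362357, 0.30340747384644406], 'eef_rot': [-0.0005469362092609621, 0.9902998798022025, 0.13894548822272487, 1.5069004094272336e-05], 'contact_force': [0.5168930506118985, 0.5047589037193715, -0.5319329394605093], 'torque': [0.0033423615739468725, -0.033168876104736573, -0.006211860047383941], 'finger_force': 0.0, 'grip_width': 0.08567761848912103}
scene [[527.10005412   0.         289.20231649]
 [  0.         527.10005412 207.55499318]
 [  0.           0.           1.        ]] [[ 0.75960794  0.65032573  0.00849864]
 [ 0.55412162 -0.64028563 -0.53196197]
 [-0.340507    0.40879182 -0.84672559]] [-0.35112861 -0.22199556  1.38950682]
top [[539.47584601   0.         291.44526828]
 [  0.         539.47584601 204.61633216]
 [  0.           0.           1.        ]] [[-1.46076569e-02 -9.99893008e-01 -7.67024660e-04]
 [-9.90372939e-01  1.45741725e-02 -1.37655498e-01]
 [ 1.37651949e-01 -1.25118382e-03 -9.90479871e-01]] [-0.0080941   0.51760551  1.52219109]
```

View pics/scene0.png

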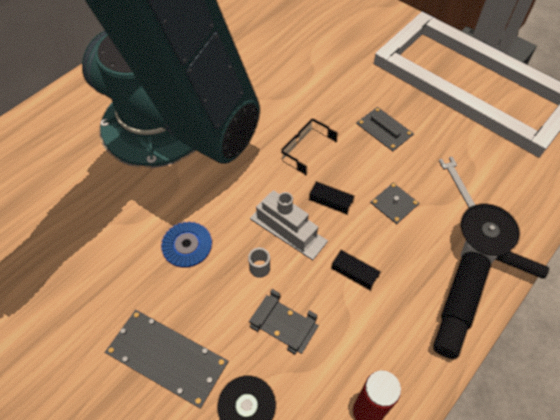

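View pics/top0.png

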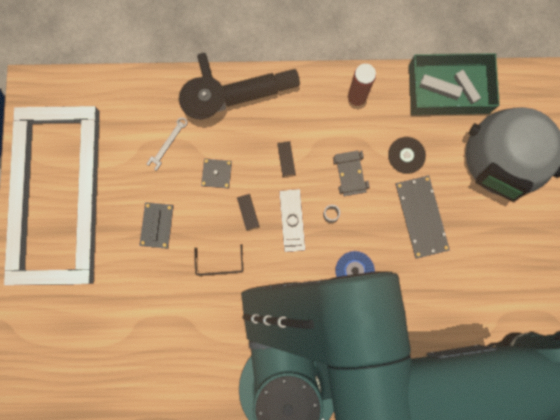

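The scene view shows the stack at about (288,222) and the pin plate at (395,202). The rail plate is at (385,127), the cradles at (284,322) and the bar plate at (167,357). In the top view the stack is at (291,220), pin plate (217,173), rail plate (157,225), cradles (351,172) and bar plate (422,216). The decoys are the wider ring (331,214) and two black channels.

```bash
cat > h.py <<'E'
from station import *
import numpy as np,cv2
from scipy.spatial.transform import Rotation as Ro
def cam(p,st=None):
    K=np.array(p["camera_matrix"])
    if "R" in p: R=np.array(p["R"]);t=np.array(p["t"]); return K,R,t
    q=st["eef_rot"];A=np.eye(4);A[:3,:3]=Ro.from_quat([q[1],q[2],q[3],q[0]]).as_matrix();A[:3,3]=st["tool_pos"]
    W=np.linalg.inv(A@np.array(p["T_tool_cam"]));return K,W[:3,:3],W[:3,3]
def ray(c,uv,z):
    K,R,t=c;uv=np.atleast_2d(uv).astype(float)
    d=np.c_[uv,np.ones(len(uv))]@np.linalg.inv(K).T@R
    o=-R.T@t;return (o+d*((z-o[2])/d[:,2])[:,None])[:,:2]
def proj(c,X):
    K,R,t=c;v=(np.atleast_2d(X)@R.T+t)@K.T;return v[:,:2]/v[:,2:]
def rect(c,mask,z,seed,r=None):
    """contour nearest seed -> world rect: centre, (long,short) mm, long-axis angle deg"""
    cs,_=cv2.findContours(mask,cv2.RETR_EXTERNAL,cv2.CHAIN_APPROX_NONE)
    cs=[k for k in cs if cv2.contourArea(k)>60]
    k=max(cs,key=lambda k:cv2.pointPolygonTest(k,tuple(map(float,seed)),True))
    w=ray(c,k[:,0],z);return wrect(w)
def wrect(w):
    (cx,cy),(a,b),th=cv2.minAreaRect((w*1000).astype(np.float32))
    if a<b:a,b,th=b,a,th+90
    return np.round([cx,cy,a,b,(th+90)%180-90],1)
def tool():
    s=get_state();q=s["eef_rot"];M=Ro.from_quat([q[1],q[2],q[3],q[0]]).as_matrix()
    return s,M
E
python3 - <<'E'
from h import *
import pickle
d=pickle.load(open("d0.pkl","rb"))
S={"top":dict(pin=(212,168),rail=(150,232),crad=(351,172),bar=(422,216),stack=(291,238),chB=(286,158),disc=(355,262)),
"scene":dict(pin=(390,198),rail=(375,130),crad=(284,322),bar=(167,357),stack=(310,240))}
Z=dict(pin=.006,rail=.005,crad=.004,bar=.006,stack=.008,chB=.03,disc=.01)
for n in S:
    c=cam(d[n]);f=cv2.resize(d[n]["frame"],None,fx=1,fy=1)
    hsv=cv2.cvtColor(f,cv2.COLOR_BGR2HSV);g=f.max(2)
    m=((hsv[...,1]<75)).astype(np.uint8)*255
    cv2.imwrite(f"pics/m_{n}.png",m)
    for k,s in S[n].items():print(n,k,rect(c,m,Z[k],s))
t=d["top"]["frame"][120:300,120:460];s=d["scene"]["frame"][90:420,90:430]
cv2.imwrite("pics/c.png",cv2.resize(np.vstack([t,]),(800,424),interpolation=cv2.INTER_CUBIC))
E
```

```text
top pin [619.6 206.5  80.2  79.4  84.2]
top rail [467.6 381.9 126.6  82.1  -5.8]
top crad [ 614.8 -193.5  125.2   86.3    9.2]
top bar [ 482.2 -398.5  225.4  101.9   12.8]
top stack [475.6 -15.7 181.7  61.4   3.9]
top chB [473.2 -15.6 179.1  60.6   3.9]
top disc [ 147.5 -316.8  907.6  466.4   89.2]
scene pin [618.7 202.6  82.   81.3  83.6]
scene rail [466.5 378.2 126.6  83.   -6.5]
scene crad [ 612.1 -190.4  127.4   94.4    9.1]
scene bar [ 480.2 -401.3  228.5  102.4   12.4]
scene stack [469.6   5.3 187.8 112.3   3.7]
```

View pics/c.png

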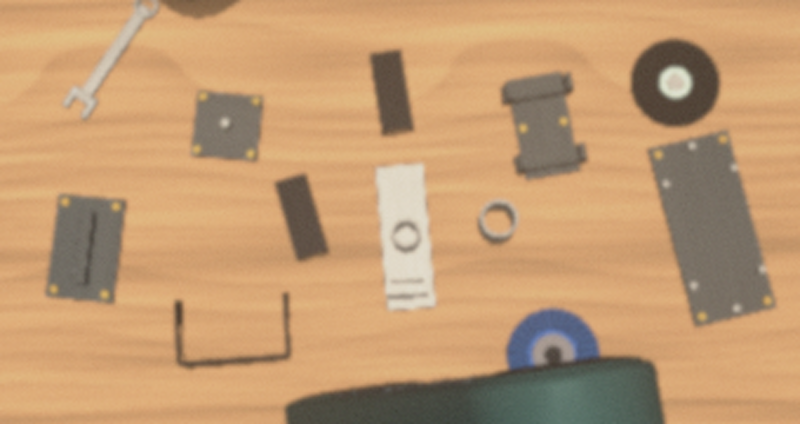

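```bash
cat >> h.py <<'E'
def plan(x,y,z,yaw,n=None,sub=None):
    """rows from present pose to TCP (mm), yaw deg, straight; prints rows grouped by 8"""
    s,M=tool();p=np.array(s["tool_pos"])*1000;y0=np.arctan2(M[1,0],M[0,0])
    D=np.array([x,y,z])-p;dy=(np.radians(yaw)-y0+np.pi)%(2*np.pi)-np.pi
    tilt=Ro.from_matrix(np.array([[np.cos(y0),np.sin(y0),0],[np.sin(y0),-np.cos(y0),0],[0,0,-1]]).T@M).as_rotvec()
    n=n or int(max(np.ceil(np.linalg.norm(D)/40),np.ceil(abs(dy)/.12),1))
    print("n",n,"dist",np.round(D,1),"dyaw",round(np.degrees(dy),2),"tilt",np.round(tilt,4))
    import json
    rows=[]
    for i in range(n):
        a=y0+dy*i/n;T=np.array([[np.cos(a),np.sin(a),0],[np.sin(a),-np.cos(a),0],[0,0,-1]])
        t=T.T@(D/n);rows.append({"translation":[round(float(v),1) for v in t],"angular":[0,0,round(float(-dy/n),4)]})
    for i in range(0,n,8):print(json.dumps(rows[i:i+8]))
E
python3 -c "
from h import *
print(snapshot('wrist')['T_tool_cam'],snapshot('wrist')['camera_matrix'])
plan(475,-15,340,184)"
```

```text
[[ 2.05132780e-04 -9.59139072e-01 -2.82934974e-01  7.12942802e-02]
 [ 9.99999338e-01 -1.23500483e-04  1.14367898e-03  1.04534508e-05]
 [-1.13188980e-03 -2.82935021e-01  9.59138412e-01 -6.92923369e-02]
 [ 0.00000000e+00  0.00000000e+00  0.00000000e+00  1.00000000e+00]] [[372.35110769   0.         282.62749786]
 [  0.         372.35110769 214.47286471]
 [  0.           0.           1.        ]]
n 25 dist [330.5 489.6  36.4] dyaw 168.03 tilt [ 0.0006  0.0001 -0.    ]
[{"translation": [18.1, -15.2, -1.5], "angular": [0, 0, -0.1173]}, {"translation": [19.8, -13.0, -1.5], "angular": [0, 0, -0.1173]}, {"translation": [21.1, -10.6, -1.5], "angular": [0, 0, -0.1173]}, {"translation": [22.2, -8.0, -1.5], "angular": [0, 0, -0.1173]}, {"translation": [23.0, -5.4, -1.5], "angular": [0, 0, -0.1173]}, {"translation": [23.5, -2.6, -1.5], "angular": [0, 0, -0.1173]}, {"translation": [23.6, 0.1, -1.5], "angular": [0, 0, -0.1173]}, {"translation": [23.5, 2.9, -1.5], "angular": [0, 0, -0.1173]}]
[{"translation": [23.0, 5.6, -1.5], "angular": [0, 0, -0.1173]}, {"translation": [22.1, 8.3, -1.5], "angular"
[... 293 characters left out ...]
": [13.9, 19.1, -1.5], "angular": [0, 0, -0.1173]}, {"translation": [11.5, 20.6, -1.5], "angular": [0, 0, -0.1173]}]
[{"translation": [9.0, 21.8, -1.5], "angular": [0, 0, -0.1173]}, {"translation": [6.4, 22.7, -1.5], "angular": [0, 0, -0.1173]}, {"translation": [3.7, 23.3, -1.5], "angular": [0, 0, -0.1173]}, {"translation": [0.9, 23.6, -1.5], "angular": [0, 0, -0.1173]}, {"translation": [-1.8, 23.6, -1.5], "angular": [0, 0, -0.1173]}, {"translation": [-4.6, 23.2, -1.5], "angular": [0, 0, -0.1173]}, {"translation": [-7.2, 22.5, -1.5], "angular": [0, 0, -0.1173]}, {"translation": [-9.8, 21.5, -1.5], "angular": [0, 0, -0.1173]}]
[{"translation": [-12.3, 20.2, -1.5], "angular": [0, 0, -0.1173]}]
```

Call:
step_arm(rows=[{"translation":[18,-15,-1.5],"angular":[0,0,-0.12]},{"translation":[20,-13,-1.5],"angular":[0,0,-0.12]},{"translation":[21,-10.5,-1.5],"angular":[0,0,-0.12]},{"translation":[22,-8,-1.5],"angular":[0,0,-0.12]},{"translation":[23,-5.5,-1.5],"angular":[0,0,-0.12]},{"translation":[23.5,-2.5,-1.5],"angular":[0,0,-0.12]},{"translation":[23.5,0,-1.5],"angular":[0,0,-0.12]},{"translation":[23.5,3,-1.5],"angular":[0,0,-0.12]}])

```text
time: 0.87
tool_pos: [0.249, -0.3464, 0.3159]
eef_rot: [-0.0, 0.813, 0.583, 0.0]
contact_force: [-0.3, 0.3, 0.0]
grip_width: 0.0852
finger_force: 0.0
```

Call:
step_arm(rows=[{"translation":[23,5.5,-1.5],"angular":[0,0,-0.12]},{"translation":[22,8.5,-1.5],"angular":[0,0,-0.12]},{"translation":[21,11,-1.5],"angular":[0,0,-0.12]},{"translation":[19.5,13,-1.5],"angular":[0,0,-0.12]},{"translation":[18,15.5,-1.5],"angular":[0,0,-0.12]},{"translation":[16,17.5,-1.5],"angular":[0,0,-0.12]},{"translation":[14,19,-1.5],"angular":[0,0,-0.12]},{"translation":[11.5,20.5,-1.5],"angular":[0,0,-0.12]}])

```text
time: 1.53
tool_pos: [0.3499, -0.1866, 0.328]
eef_rot: [-0.0, 0.452, 0.892, -0.0]
contact_force: [0.2, -0.4, -0.4]
grip_width: 0.0852
finger_force: 0.0
```

Call:
step_arm(rows=[{"translation":[9,22,-1.5],"angular":[0,0,-0.12]},{"translation":[6,23,-1.5],"angular":[0,0,-0.12]},{"translation":[3,23.5,-1.5],"angular":[0,0,-0.12]},{"translation":[0,23.5,-1.5],"angular":[0,0,-0.12]},{"translation":[-3,23.5,-1.5],"angular":[0,0,-0.12]},{"translation":[-6,23,-1.5],"angular":[0,0,-0.12]},{"translation":[-8,22,-1.5],"angular":[0,0,-0.12]},{"translation":[-10,21,-1.5],"angular":[0,0,-0.06]}])

```text
time: 2.2
tool_pos: [0.4525, -0.0279, 0.3399]
eef_rot: [-0.0, 0.018, 1.0, 0.0]
contact_force: [-0.6, -0.2, 0.5]
grip_width: 0.0853
finger_force: 0.0
```

```bash
python3 -c "
from h import *
import pickle
s,M=tool();p=snapshot('wrist');pickle.dump((s,p),open('w1.pkl','wb'))
cv2.imwrite('pics/w1.png',p['frame'])
print(s['time'],s['tool_pos'],s['joint_positions'],s['contact_force'])
plan(475,-15,340,184)"
```

```text
2.2 [ 0.4524605  -0.02791748  0.33989897] [-2.41726388e-01  1.30124711e-01 -1.24579143e-01  1.31612827e+00
  1.78850065e-05 -2.05934085e-01] [-0.59011718 -0.18660834  0.52601974]
n 1 dist [21.1 10.8  0. ] dyaw 5.89 tilt [-0.0011 -0.0007 -0.    ]
[{"translation": [-20.7, 11.5, -0.0], "angular": [0, 0, -0.1028]}]
```

View pics/w1.png

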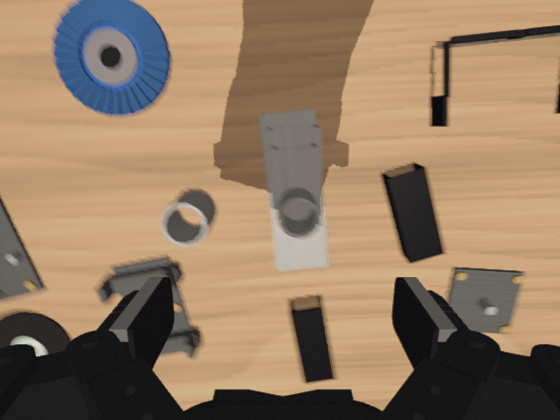

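The wrist view shows the stack at about (298,190) with the pipe near (298,210). The decoy ring is at (187,218), the black channels at (411,212) and (311,338), and the pin plate at (487,300). Next I enlarge the stack.

```bash
python3 -c "
from h import *
import pickle
s,p=pickle.load(open('w1.pkl','rb'))
f=p['frame'][100:280,240:360]
f=cv2.resize(f,None,fx=3.33,fy=3.33,interpolation=cv2.INTER_CUBIC)
f2=cv2.convertScaleAbs(f,alpha=1.8,beta=-60)
cv2.imwrite('pics/w1c.png',np.hstack([f,f2]))"
```

```text
(no output)
```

View pics/w1c.png

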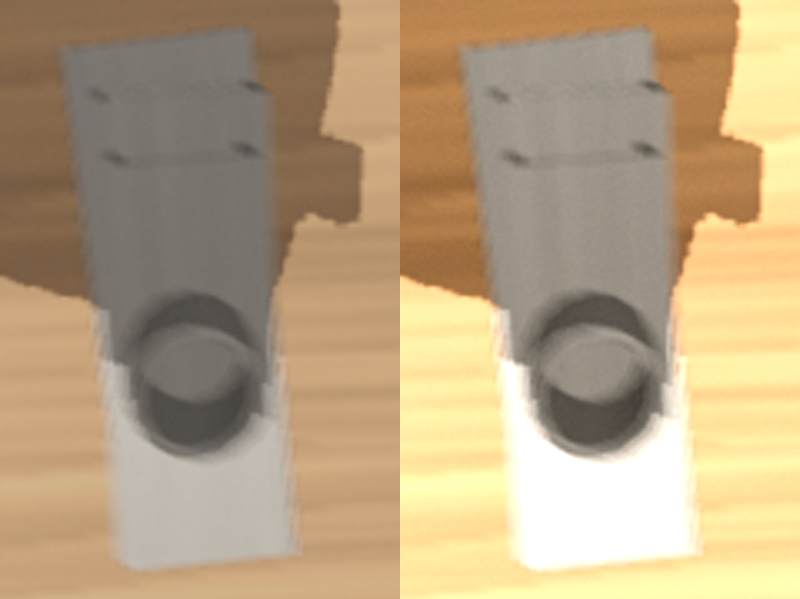

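Crop: the pipe's top rim is centred at about (198,392), which is (299.5,217.7) in the full picture.

```bash
python3 -c "
from h import *
import pickle
s,p=pickle.load(open('w1.pkl','rb'));c=cam(p,s)
r=ray(c,[[299.5,217.7],[279.5,217.7],[319.5,217.7],[299.5,238]],.128)*1000;print(r)
d=pickle.load(open('d0.pkl','rb'))
print(ray(cam(d['top']),[[120+405/2.353,120+237/2.353]],.128)*1000)
print(ray(cam(d['scene']),[[285.5,199]],.128)*1000)
x,y=r[0]
plan(x,y,172,184)"
```

```text
[[ 4.66034052e+02 -1.55687286e+01]
 [ 4.65477556e+02 -3.13462476e+01]
 [ 4.66590480e+02  2.06867056e-01]
 [ 4.83055530e+02 -1.59562649e+01]]
[[460.62212118 -16.74915549]]
[[467.70012414 -20.0672763 ]]
n 5 dist [  12.1   10.2 -168. ] dyaw 5.89 tilt [-0.0011 -0.0007 -0.    ]
[{"translation": [-2.4, 2.1, 33.6], "angular": [0, 0, -0.0206]}, {"translation": [-2.4, 2.1, 33.6], "angular": [0, 0, -0.0206]}, {"translation": [-2.4, 2.0, 33.6], "angular": [0, 0, -0.0206]}, {"translation": [-2.5, 2.0, 33.6], "angular": [0, 0, -0.0206]}, {"translation": [-2.5, 1.9, 33.6], "angular": [0, 0, -0.0206]}]
```

Call:
step_arm(rows=[{"translation":[-3,2,20],"angular":[0,0,-0.02]},{"translation":[-3,2,35],"angular":[0,0,-0.02]},{"translation":[-3,2,38],"angular":[0,0,-0.02]},{"translation":[-3,2,35],"angular":[0,0,-0.02]},{"translation":[-1,2,25],"angular":[0,0,-0.02]},{"translation":[0,0,10],"angular":[0,0,0]},{"translation":[0,0,5],"angular":[0,0,0]},{"translation":[0,0,0],"angular":[0,0,0]}])

```text
time: 2.92
tool_pos: [0.4646, -0.0191, 0.1712]
eef_rot: [-0.001, -0.028, 1.0, 0.0]
contact_force: [-1.1, 0.3, 0.1]
grip_width: 0.0854
finger_force: 0.0
```

```bash
python3 -c "
from h import *
import pickle
s,M=tool();p=snapshot('wrist');pickle.dump((s,p),open('w2.pkl','wb'))
cv2.imwrite('pics/w2.png',p['frame'])
print(s['tool_pos'],s['contact_force'],proj(cam(p,s),[[.466,-.0157,.128],[.466,-.0157,.088]]))
plan(466,-15.7,172,184)"
```

```text
[ 0.46461317 -0.01914589  0.17117845] [-1.10101031  0.28294449  0.10957953] [[293.03833642 328.08876446]
 [290.71303232 276.94692401]]
n 1 dist [ 0.9  3.6 -0.1] dyaw 0.74 tilt [-0.      0.0001  0.    ]
[{"translation": [-1.1, 3.5, 0.1], "angular": [0, 0, -0.0129]}]
```

View pics/w2.png

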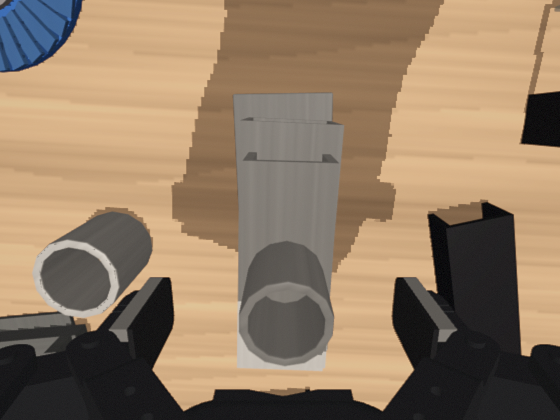

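The pipe rim is now clear, spanning u 239–333 and v 283–364, so its centre is at about (286,323).

```bash
python3 -c "
from h import *
import pickle
s,p=pickle.load(open('w2.pkl','rb'));c=cam(p,s)
r=ray(c,[[286,323],[239,323],[333,323],[286,364],[286,283]],.128)*1000;print(r)
x,y=r[0]
plan(x,y,172,184)"
```

```text
[[464.13695247 -18.25131907]
 [465.06895376 -34.41992608]
 [463.20514406  -2.08605816]
 [480.79456732 -17.25620966]
 [448.98172493 -19.15667734]]
n 1 dist [-0.9  1.  -0.1] dyaw 0.74 tilt [-0.      0.0001  0.    ]
[{"translation": [0.9, 1.1, 0.1], "angular": [0, 0, -0.0129]}]
```

Call:
step_arm(fingers=1, rows=[{"translation":[0,1,0],"angular":[0,0,-0.01]},{"translation":[0,0,0],"angular":[0,0,0]},{"translation":[0,0,0],"angular":[0,0,0]},{"translation":[0,0,0],"angular":[0,0,0]},{"translation":[0,0,0],"angular":[0,0,0]},{"translation":[0,0,0],"angular":[0,0,0]},{"translation":[0,0,0],"angular":[0,0,0]},{"translation":[0,0,0],"angular":[0,0,0]}])

```text
time: 3.63
tool_pos: [0.4652, -0.0182, 0.1726]
eef_rot: [0.001, -0.034, 0.999, -0.0]
contact_force: [-1.8, 1.7, 8.7]
grip_width: 0.0316
finger_force: 58.7
```

Call:
step_arm(rows=[{"translation":[0,0,-5],"angular":[0,0,0]},{"translation":[0,0,-15],"angular":[0,0,0]},{"translation":[0,0,-20],"angular":[0,0,0]},{"translation":[0,0,-20],"angular":[0,0,0]},{"translation":[0,0,-15],"angular":[0,0,0]},{"translation":[0,0,-5],"angular":[0,0,0]},{"translation":[0,0,0],"angular":[0,0,0]}])

```text
time: 4.22
tool_pos: [0.4653, -0.0183, 0.2529]
eef_rot: [0.001, -0.034, 0.999, -0.0]
contact_force: [0.2, 0.5, -0.5]
grip_width: 0.0315
finger_force: 59.5
```

```bash
python3 -c "
from h import *
import pickle
s,M=tool();p=snapshot('wrist');pickle.dump((s,p),open('w3.pkl','wb'))
cv2.imwrite('pics/w3.png',p['frame'])
print(s['tool_pos'],s['contact_force'],s['grip_width'],s['finger_force'])
plan(619,204.5,250,184)"
```

```text
[ 0.46534704 -0.01829349  0.25286687] [ 0.21344174  0.45245011 -0.45903236] 0.031494932808544186 59.528627460821326
n 7 dist [154.  222.7  -1.8] dyaw 0.15 tilt [ 0.0002 -0.0005  0.    ]
[{"translation": [-24.1, 30.3, 0.3], "angular": [0, 0, -0.0004]}, {"translation": [-24.1, 30.3, 0.3], "angular": [0, 0, -0.0004]}, {"translation": [-24.1, 30.3, 0.3], "angular": [0, 0, -0.0004]}, {"translation": [-24.1, 30.2, 0.3], "angular": [0, 0, -0.0004]}, {"translation": [-24.1, 30.2, 0.3], "angular": [0, 0, -0.0004]}, {"translation": [-24.1, 30.2, 0.3], "angular": [0, 0, -0.0004]}, {"translation": [-24.2, 30.2, 0.3], "angular": [0, 0, -0.0004]}]
```

View pics/w3.png

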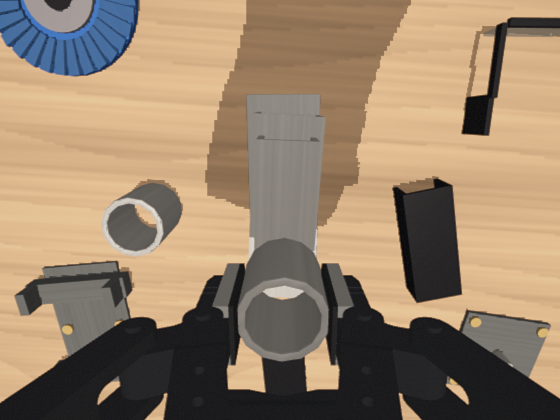

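Pipe held squarely, rim centre at about (283,316). I move it over the pin plate and look.

Call:
step_arm(rows=[{"translation":[-12,15,0],"angular":[0,0,0]},{"translation":[-24,30,0],"angular":[0,0,0]},{"translation":[-26,33,0],"angular":[0,0,0]},{"translation":[-28,35,0],"angular":[0,0,0]},{"translation":[-28,35,0],"angular":[0,0,0]},{"translation":[-26,33,0],"angular":[0,0,0]},{"translation":[-17,21,0],"angular":[0,0,0]},{"translation":[-8,10,0],"angular":[0,0,0]}])

```text
time: 4.93
tool_pos: [0.6164, 0.2019, 0.2495]
eef_rot: [-0.001, -0.035, 0.999, 0.0]
contact_force: [0.2, -0.3, -1.8]
grip_width: 0.0314
finger_force: 59.7
```

Call:
step_arm(rows=[{"translation":[0,0,0],"angular":[0,0,0]},{"translation":[0,0,0],"angular":[0,0,0]}])

```text
time: 5.1
tool_pos: [0.615, 0.1992, 0.2502]
eef_rot: [-0.001, -0.034, 0.999, -0.0]
contact_force: [-0.2, 0.2, -1.2]
grip_width: 0.032
finger_force: 59.7
```

```bash
python3 -c "
from h import *
import pickle
s0,p0=pickle.load(open('w3.pkl','rb'));c0=cam(p0,s0)
q=ray(c0,[[283,316],[238,316],[328,316],[283,272],[283,360]],s0['tool_pos'][2]-.0446)-np.array(s0['tool_pos'][:2]);print('pipe off world',q*1000)
s,M=tool();p=snapshot('wrist');pickle.dump((s,p),open('w4.pkl','wb'));c=cam(p,s)
cv2.imwrite('pics/w4.png',p['frame'])
print(s['tool_pos'],proj(c,[[.619,.2045,.006],[.619,.2045,.026]]))
hsv=cv2.cvtColor(p['frame'],cv2.COLOR_BGR2HSV);m=(hsv[...,1]<60).astype(np.uint8)*255
print(rect(c,m,.006,(260,200)))
"
```

```text
pipe off world [[ -2.11971986  -0.29278205]
 [ -1.05206542 -15.86549869]
 [ -3.18688173  15.27275012]
 [-18.76540606  -1.4213256 ]
 [ 15.84830391   0.92541328]]
[0.6149767  0.19915579 0.25021869] [[289.14376846 197.85873659]
 [289.51734939 203.69754146]]
[714.1 201.4 584.6 286.4 -86. ]
```

View pics/w4.png

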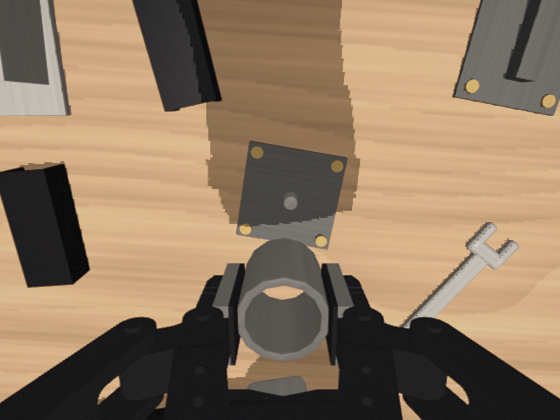

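The pin top is at (290.5,201.5) and the four bolts are at (257,152), (337,166), (246,229) and (321,241), within 2 px of the prediction.

```bash
python3 -c "
from h import *
import pickle
s,p=pickle.load(open('w4.pkl','rb'));c=cam(p,s)
a=ray(c,[[257,152],[337,166],[246,229],[321,241]],.006)*1000;print(a,a.mean(0));b=ray(c,[[290.5,201.5]],.026)*1000;print(b)
x,y=(a.mean(0)+b[0])/2+[2,.3];print(x,y)
plan(x,y,120,184);plan(x,y,93,184)"
```

```text
[[581.48603455 174.78122362]
 [588.59989581 242.83209638]
 [649.99372321 168.36003849]
 [656.7004702  235.89128713]] [619.19503094 205.46616141]
[[617.10327129 205.16182236]]
620.149151116728 205.6139918819249
n 4 dist [   5.4    7.1 -130.7] dyaw 0.15 tilt [ 0.0004  0.0019 -0.    ]
[{"translation": [-1.5, 1.7, 32.7], "angular": [0, 0, -0.0006]}, {"translation": [-1.5, 1.7, 32.7], "angular": [0, 0, -0.0006]}, {"translation": [-1.5, 1.7, 32.7], "angular": [0, 0, -0.0006]}, {"translation": [-1.5, 1.7, 32.7], "angular": [0, 0, -0.0006]}]
n 4 dist [   5.4    7.1 -157.7] dyaw 0.15 tilt [ 0.0004  0.0019 -0.    ]
[{"translation": [-1.5, 1.7, 39.4], "angular": [0, 0, -0.0006]}, {"translation": [-1.5, 1.7, 39.4], "angular": [0, 0, -0.0006]}, {"translation": [-1.5, 1.7, 39.4], "angular": [0, 0, -0.0006]}, {"translation": [-1.5, 1.7, 39.4], "angular": [0, 0, -0.0006]}]
```

Call:
step_arm(rows=[{"translation":[-2,2,15],"angular":[0,0,0]},{"translation":[-2,3,30],"angular":[0,0,0]},{"translation":[-2,2,35],"angular":[0,0,0]},{"translation":[0,0,25],"angular":[0,0,0]},{"translation":[0,0,15],"angular":[0,0,0]},{"translation":[0,0,10],"angular":[0,0,0]},{"translation":[0,0,0],"angular":[0,0,0]},{"translation":[0,0,0],"angular":[0,0,0]}])

```text
time: 5.82
tool_pos: [0.6207, 0.2057, 0.1225]
eef_rot: [0.0, -0.033, 0.999, -0.0]
contact_force: [0.4, 0.0, -0.1]
grip_width: 0.0316
finger_force: 59.6
```

```bash
python3 -c "
from h import *
s,M=tool();print(s['tool_pos'],s['contact_force'])
plan(620,205.6,93,184)"
```

```text
[0.62073922 0.20568815 0.12246772] [ 0.37809822  0.00186963 -0.08311339]
n 1 dist [ -0.7  -0.1 -29.5] dyaw 0.19 tilt [ 0.     -0.0001  0.    ]
[{"translation": [0.7, -0.0, 29.5], "angular": [0, 0, -0.0033]}]
```

Call:
step_arm(rows=[{"translation":[0.5,0,8],"angular":[0,0,0]},{"translation":[0,0,8],"angular":[0,0,0]},{"translation":[0,0,7],"angular":[0,0,0]},{"translation":[0,0,4],"angular":[0,0,0]},{"translation":[0,0,2],"angular":[0,0,0]},{"translation":[0,0,1],"angular":[0,0,0]},{"translation":[0,0,0],"angular":[0,0,0]}])

```text
time: 6.4
tool_pos: [0.6203, 0.2063, 0.0918]
eef_rot: [-0.0, -0.034, 0.999, -0.0]
contact_force: [0.5, 0.4, -0.4]
grip_width: 0.0317
finger_force: 59.6
```

Call:
step_arm(rows=[{"translation":[0,0,0.7],"angular":[0,0,0]},{"translation":[0,0,0.5],"angular":[0,0,0]},{"translation":[0,0,0],"angular":[0,0,0]}])

```text
time: 6.65
tool_pos: [0.6204, 0.2063, 0.0908]
eef_rot: [0.0, -0.034, 0.999, 0.0]
contact_force: [-0.1, 0.4, -1.5]
grip_width: 0.0317
finger_force: 59.6
```

Call:
step_arm(fingers=-1, rows=[{"translation":[0,0,0.5],"angular":[0,0,0]},{"translation":[0,0,0],"angular":[0,0,0]},{"translation":[0,0,0],"angular":[0,0,0]},{"translation":[0,0,0],"angular":[0,0,0]},{"translation":[0,0,0],"angular":[0,0,0]},{"translation":[0,0,0],"angular":[0,0,0]},{"translation":[0,0,0],"angular":[0,0,0]},{"translation":[0,0,0],"angular":[0,0,0]}])

```text
time: 7.32
tool_pos: [0.6203, 0.2063, 0.0902]
eef_rot: [0.0, -0.034, 0.999, 0.0]
contact_force: [0.6, 0.7, -1.1]
grip_width: 0.0853
finger_force: 0.0
```

Call:
step_arm(rows=[{"translation":[0,0,-10],"angular":[0,0,0]},{"translation":[0,0,-25],"angular":[0,0,0]},{"translation":[0,0,-35],"angular":[0,0,0]},{"translation":[0,0,-35],"angular":[0,0,0]},{"translation":[0,0,-35],"angular":[0,0,0]},{"translation":[0,0,-20],"angular":[0,0,0]},{"translation":[0,0,0],"angular":[0,0,0]}])

```text
time: 7.9
tool_pos: [0.6215, 0.2066, 0.2559]
eef_rot: [0.004, -0.034, 0.999, 0.001]
contact_force: [0.1, 1.1, 1.4]
grip_width: 0.0854
finger_force: 0.0
```

```bash
python3 -c "
from h import *
import pickle
s,M=tool();p=snapshot('wrist');pickle.dump((s,p),open('w5.pkl','wb'));c=cam(p,s)
cv2.imwrite('pics/w5.png',p['frame']);print(s['tool_pos'],s['grip_width'])
f=p['frame'];u,v=proj(c,[[.6185,.2055,.046]])[0];print(u,v)
hsv=cv2.cvtColor(f,cv2.COLOR_BGR2HSV)
print(hsv[int(v)-40:int(v)+41:8,int(u)-40:int(u)+41:8,2])
plan(466,-17,250,184)"
```

```text
[0.62147638 0.20655051 0.25591129] 0.08536302366792768
281.8454263370067 196.5322647587764
[[ 62  63  60  59  60  61  63  63  61  60  63]
 [ 63  61  62  63  62  60  61  65  62  62  61]
 [ 60  62  61  62  73  76  79  62  62  63  63]
 [ 61  60  64  68 108 120 128  79  63  64  64]
 [ 60  62  62 113  60 123  64 107  63  61  58]
 [ 60  64  61  92  62 105  61  66  62  64  62]
 [ 62  60  62 115  77  77  73  67  61  60  61]
 [ 95  61  62  62  81  78  75 107  68 107 107]
 [198 107 107 105 106 104 106 109 108 108 105]
 [198 200 201 155 108 105 106 107 104 200 172]
 [203 202 202 202 202 203 203 202 202 167 191]]
n 7 dist [-155.  -223.4   -3.2] dyaw 0.15 tilt [-0.0006 -0.0045 -0.    ]
[{"translation": [24.2, -30.4, 0.5], "angular": [0, 0, -0.0004]}, {"translation": [24.2, -30.3, 0.5], "angular": [0, 0, -0.0004]}, {"translation": [24.3, -30.3, 0.5], "angular": [0, 0, -0.0004]}, {"translation": [24.3, -30.3, 0.5], "angular": [0, 0, -0.0004]}, {"translation": [24.3, -30.3, 0.5], "angular": [0, 0, -0.0004]}, {"translation": [24.3, -30.3, 0.5], "angular": [0, 0, -0.0004]}, {"translation": [24.3, -30.3, 0.5], "angular": [0, 0, -0.0004]}]
```

View pics/w5.png

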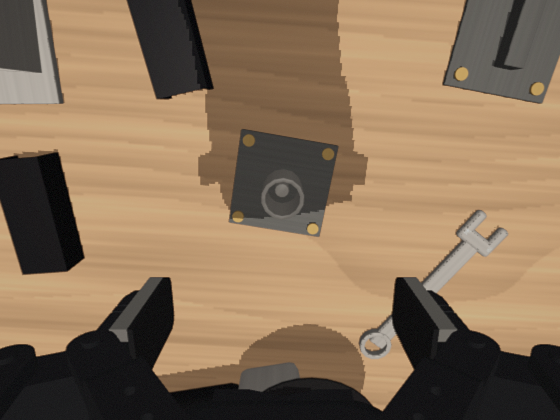

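The pipe stands over the pin: rim centre at (282.5,199), pin visible inside at (282,190). Now the channel.

Call:
step_arm(rows=[{"translation":[12,-15,0],"angular":[0,0,0]},{"translation":[25,-30,0],"angular":[0,0,0]},{"translation":[28,-34,0],"angular":[0,0,0]},{"translation":[28,-34,0],"angular":[0,0,0]},{"translation":[28,-34,0],"angular":[0,0,0]},{"translation":[26,-31,0],"angular":[0,0,0]},{"translation":[17,-21,0],"angular":[0,0,0]},{"translation":[6,-12,0],"angular":[0,0,0]}])

```text
time: 8.62
tool_pos: [0.4662, -0.0116, 0.2498]
eef_rot: [-0.001, -0.033, 0.999, 0.0]
contact_force: [1.3, 0.6, 0.3]
grip_width: 0.0851
finger_force: 0.0
```

Call:
step_arm(rows=[{"translation":[0,0,0],"angular":[0,0,0]},{"translation":[0,0,0],"angular":[0,0,0]},{"translation":[0,0,0],"angular":[0,0,0]}])

```text
time: 8.87
tool_pos: [0.4693, -0.0094, 0.2499]
eef_rot: [-0.0, -0.034, 0.999, 0.0]
contact_force: [0.5, 1.4, 0.7]
grip_width: 0.0855
finger_force: 0.0
```

```bash
python3 -c "
from h import *
import pickle
s,M=tool();p=snapshot('wrist');pickle.dump((s,p),open('w6.pkl','wb'));c=cam(p,s)
f=p['frame'];print(s['tool_pos'],s['grip_width'])
u,v=proj(c,[[.475,-.016,.06]])[0].astype(int);print(u,v)
g=f[max(v-110,0):v+110,u-100:u+100];print(max(v-110,0),u-100)
g=cv2.resize(g,None,fx=2.7,fy=2.7,interpolation=cv2.INTER_CUBIC);cv2.imwrite('pics/w6c.png',g[:600])"
```

```text
[ 0.46925314 -0.00937878  0.24992131] 0.08548016392021535
273 216
106 173
```

View pics/w6c.png

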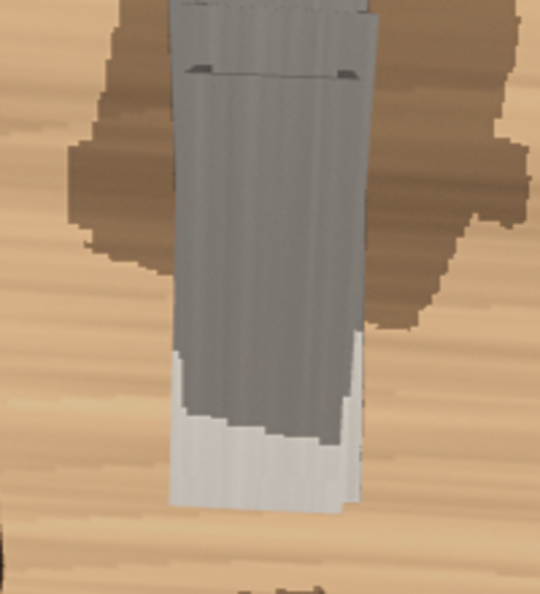

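In the crop the channel's web corners are at about (187,72), (360,77), (342,513) and (170,505).

```bash
python3 -c "
from h import *
import pickle
s,p=pickle.load(open('w6.pkl','rb'));c=cam(p,s)
k=np.array([[187,72],[360,77],[342,513],[170,505]])/2.7+[173,106]
w=ray(c,k,.088)*1000;print(w,w.mean(0));d=w[2]+w[3]-w[0]-w[1];print(np.linalg.norm(d)/2,np.degrees(np.arctan2(d[1],d[0])))
e=w[1]-w[0];print(np.linalg.norm(e),np.linalg.norm(w[2]-w[3]))
x,y=w.mean(0);a=np.degrees(np.arctan2(d[1],d[0]));plan(x,y,140,a+180)"
```

```text
[[414.83633106 -38.00392141]
 [413.3042703    0.96334978]
 [522.80147299   5.72336588]
 [523.5175872  -38.33837127]] [468.61491539 -17.41389425]
109.11166933173034 1.162037266903027
38.99737728068124 44.067556090093696
n 3 dist [  -0.7   -8.2 -109.9] dyaw -2.73 tilt [-0.0003  0.0004  0.    ]
[{"translation": [0.4, -2.7, 36.6], "angular": [0, 0, 0.0159]}, {"translation": [0.4, -2.7, 36.6], "angular": [0, 0, 0.0159]}, {"translation": [0.3, -2.7, 36.6], "angular": [0, 0, 0.0159]}]
```

The far edge I took (v≈510) measures 50 mm wide at tube height, so it belongs to the tube. I use the channel's near edge and its shadow kinks at (183,410) and (345,400) instead.

```bash
python3 -c "
from h import *
import pickle
s,p=pickle.load(open('w6.pkl','rb'));c=cam(p,s)
k=np.array([[187,72],[360,77],[345,400],[183,410]])/2.7+[173,106]
w=ray(c,k,.088)*1000;print(w);n=(w[0]+w[1])/2;d=(w[2]+w[3])/2-n;d/=np.linalg.norm(d);print('ang',np.degrees(np.arctan2(d[1],d[0])),'centre',n+50*d)
k=np.array([[342,513],[170,505]])/2.7+[173,106];t=ray(c,k,.058)*1000;print('tube far',t,np.linalg.norm(t[0]-t[1]))
f=p['frame'].astype(float).mean(2)
cols=slice(173+int(200/2.7),173+int(320/2.7));print(np.round(f[255:300,cols].mean(1)).astype(int))
for v in (270,275,280,285): print(np.round(f[v,230:312]).astype(int))"
```

```text
[[414.83633106 -38.00392141]
 [413.3042703    0.96334978]
 [491.67678527   3.95788176]
 [497.07015019 -35.96042419]]
ang 1.7967111183481446 centre [464.04571876 -16.95261654]
tube far [[539.13227634   8.33659368]
 [539.94129694 -41.44157371]] 49.78474127021796
[117 117 117 117 118 126 134 134 138 157 157 158 172 189 189 189 189 188
 188 188 188 188 188 188 187 187 187 187 187 187 187 187 187 187 187 187
 187 187 186 180 171 171 174 176 176]
[163 163 162 163 163 165 185 189 189 190 188 188 188 187 190 191 190 189
 188 188 188 188 188 189 188 186 186 187 188 188 190 192 192 191 189 189
 189 188 190 189 188 189 191 190 188 188 188 187 186 186 188 188 188 189
 191 191 190 189 188 188 189 147 130 128 129 129 129 127 136 185 192 190
 185 185 186 188 183 170 165 165 164 164]
[159 159 158 159 159 162 184 187 188 191 187 186 187 188 189 189 188 188
 188 188 187 187 188 189 188 186 185 186 188 188 190 190 192 190 189 188
 188 187 189 188 187 188 189 189 188 188 187 186 186 186 185 186 187 188
 190 190 188 187 187 188 189 190 190 187 188 189 188 188 189 192 191 189
 184 184 185 184 151 158 159 160 160 159]
[172 172 172 172 173 176 185 187 189 190 187 186 186 188 188 189 189 187
 186 187 187 186 187 188 187 185 184 186 186 188 190 190 190 189 189 187
 187 187 188 187 185 187 189 188 188 187 186 186 186 185 186 186 186 187
 188 189 187 186 187 187 189 190 187 187 187 188 188 187 189 191 191 187
 183 184 184 185 178 172 171 170 170 171]
[166 166 167 166 166 171 184 187 187 189 188 187 187 186 187 188 189 188
 186 187 186 186 187 187 188 186 185 186 188 189 189 191 190 188 187 186
 187 187 186 187 188 188 188 187 186 186 186 186 186 186 187 188 187 186
 186 187 188 188 187 187 188 187 187 188 190 191 191 190 190 190 190 186
 182 182 184 186 165 170 171 172 170 171]
```

Call:
step_arm(rows=[{"translation":[2,-2,10],"angular":[0,0,0.01]},{"translation":[2,-3,25],"angular":[0,0,0.01]},{"translation":[1,-3,30],"angular":[0,0,0.01]},{"translation":[0,0,25],"angular":[0,0,0]},{"translation":[0,0,15],"angular":[0,0,0]},{"translation":[0,0,8],"angular":[0,0,0]},{"translation":[0,0,3],"angular":[0,0,0]},{"translation":[0,0,0],"angular":[0,0,0]}])

```text
time: 9.58
tool_pos: [0.4648, -0.0177, 0.134]
eef_rot: [-0.0, -0.019, 1.0, 0.0]
contact_force: [0.5, -0.3, 0.2]
grip_width: 0.0855
finger_force: 0.0
```

```bash
python3 -c "
from h import *
import pickle
s,M=tool();p=snapshot('wrist');pickle.dump((s,p),open('w7.pkl','wb'));c=cam(p,s)
f=p['frame'];cv2.imwrite('pics/w7.png',f);print(s['tool_pos'],s['grip_width'],s['contact_force'])
plan(464.5,-17,134,182)"
```

```text
[ 0.46475811 -0.01769012  0.1340385 ] 0.08547162327288599 [ 0.46599327 -0.34947508  0.16554537]
n 1 dist [-0.5  0.8 -0.6] dyaw -0.17 tilt [ 0.0001 -0.0004  0.    ]
[{"translation": [0.4, 0.9, 0.6], "angular": [0, 0, 0.003]}]
```

View pics/w7.png

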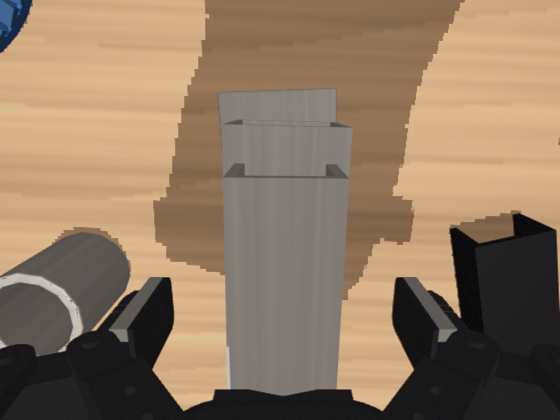

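The web's near edge runs (223,177)–(349,178), with its midline continuing to (284,388). The tube's near edge runs (222,123)–(352,128), and the bar's (219,93)–(336,88).

```bash
cat > ed.py <<'E'
from h import *
def edge(c,k,z,L):
    w=ray(c,k,z)*1000;e=w[1]-w[0];d=np.array([e[1],-e[0]])/np.linalg.norm(e);d*=np.sign(d[0])
    print('mid',w.mean(0).round(1),'width',np.linalg.norm(e).round(1),'ang',np.degrees(np.arctan2(d[1],d[0])).round(2),'centre',(w.mean(0)+d*L/2).round(1))
E
python3 -c "
from ed import *
import pickle
s,p=pickle.load(open('w7.pkl','rb'));c=cam(p,s)
edge(c,[[223,177],[349,178]],.088,100)
edge(c,[[222,123],[352,128]],.058,140)
edge(c,[[219,93],[336,88]],.008,180)
a=ray(c,[[286,177.5],[284,388]],.088)*1000;d=a[1]-a[0];print('axis',np.degrees(np.arctan2(d[1],d[0])),a)
"
```

```text
mid [414.2 -18.8] width 39.5 ang 1.74 centre [464.1 -17.3]
mid [399.8 -18.8] width 49.5 ang 0.05 centre [469.8 -18.7]
mid [385.6 -23.7] width 58.3 ang 4.51 centre [475.3 -16.6]
axis 1.8013839648225531 [[414.15958427 -18.83212683]
 [493.94083933 -16.32297088]]
```

Call:
step_arm(fingers=1, rows=[{"translation":[0.5,0.5,0],"angular":[0,0,0.005]},{"translation":[0,0,0],"angular":[0,0,0]},{"translation":[0,0,0],"angular":[0,0,0]},{"translation":[0,0,0],"angular":[0,0,0]},{"translation":[0,0,0],"angular":[0,0,0]},{"translation":[0,0,0],"angular":[0,0,0]},{"translation":[0,0,0],"angular":[0,0,0]},{"translation":[0,0,0],"angular":[0,0,0]}])

```text
time: 10.3
tool_pos: [0.4642, -0.0177, 0.1348]
eef_rot: [0.0, -0.016, 1.0, -0.0]
contact_force: [-2.3, 2.4, 9.8]
grip_width: 0.0389
finger_force: 60.1
```

Call:
step_arm(rows=[{"translation":[0,0,-5],"angular":[0,0,0]},{"translation":[0,0,-15],"angular":[0,0,0]},{"translation":[0,0,-25],"angular":[0,0,0]},{"translation":[0,0,-35],"angular":[0,0,0]},{"translation":[0,0,-35],"angular":[0,0,0]},{"translation":[0,0,-15],"angular":[0,0,0]},{"translation":[0,0,-5],"angular":[0,0,0]},{"translation":[0,0,0],"angular":[0,0,0]}])

```text
time: 10.97
tool_pos: [0.4642, -0.0177, 0.2699]
eef_rot: [0.001, -0.016, 1.0, -0.0]
contact_force: [-0.3, 0.4, -2.7]
grip_width: 0.0392
finger_force: 61.2
```

```bash
python3 -c "
from h import *
import pickle
s,M=tool();p=snapshot('wrist');pickle.dump((s,p),open('w8.pkl','wb'));c=cam(p,s)
f=p['frame'];cv2.imwrite('pics/w8.png',f);print(s['tool_pos'],s['grip_width'],s['contact_force'])
plan(467,380,265,173.9)"
```

```text
[ 0.46420222 -0.01774166  0.26992543] 0.03917032384162399 [-0.27081155  0.38588975 -2.70110205]
n 10 dist [  3.2 397.7  -3.7] dyaw -7.94 tilt [-0.0001  0.0003  0.    ]
[{"translation": [-1.6, 39.7, 0.4], "angular": [0, 0, 0.0139]}, {"translation": [-1.0, 39.8, 0.4], "angular": [0, 0, 0.0139]}, {"translation": [-0.5, 39.8, 0.4], "angular": [0, 0, 0.0139]}, {"translation": [0.1, 39.8, 0.4], "angular": [0, 0, 0.0139]}, {"translation": [0.6, 39.8, 0.4], "angular": [0, 0, 0.0139]}, {"translation": [1.2, 39.7, 0.4], "angular": [0, 0, 0.0139]}, {"translation": [1.7, 39.7, 0.4], "angular": [0, 0, 0.0139]}, {"translation": [2.3, 39.7, 0.4], "angular": [0, 0, 0.0139]}]
[{"translation": [2.8, 39.7, 0.4], "angular": [0, 0, 0.0139]}, {"translation": [3.4, 39.6, 0.4], "angular": [0, 0, 0.0139]}]
```

Call:
step_arm(rows=[{"translation":[-1,15,0],"angular":[0,0,0.01]},{"translation":[-1,30,0],"angular":[0,0,0.015]},{"translation":[-1,38,0],"angular":[0,0,0.015]},{"translation":[0,40,0],"angular":[0,0,0.015]},{"translation":[0,40,0],"angular":[0,0,0.015]},{"translation":[1,40,0],"angular":[0,0,0.015]},{"translation":[1,40,0],"angular":[0,0,0.015]},{"translation":[2,40,0],"angular":[0,0,0.015]}])

```text
time: 11.68
tool_pos: [0.4681, 0.2673, 0.2673]
eef_rot: [-0.001, 0.042, 0.999, -0.001]
contact_force: [1.0, -0.3, -3.1]
grip_width: 0.0385
finger_force: 61.2
```

Call:
step_arm(rows=[{"translation":[2,38,0],"angular":[0,0,0.015]},{"translation":[3,35,0],"angular":[0,0,0.01]},{"translation":[3,26,0],"angular":[0,0,0]},{"translation":[1,14,0],"angular":[0,0,0]},{"translation":[0,0,0],"angular":[0,0,0]},{"translation":[0,0,0],"angular":[0,0,0]},{"translation":[0,0,0],"angular":[0,0,0]}])

```text
time: 12.27
tool_pos: [0.4707, 0.378, 0.2679]
eef_rot: [-0.001, 0.054, 0.999, -0.001]
contact_force: [0.4, 0.3, -3.3]
grip_width: 0.0389
finger_force: 61.3
```

```bash
python3 -c "
from h import *
import pickle
s,M=tool();p=snapshot('wrist');pickle.dump((s,p),open('w9.pkl','wb'));c=cam(p,s)
f=p['frame'];cv2.imwrite('pics/w9.png',f);print(s['tool_pos'],s['joint_positions'],s['contact_force'])
plan(467,380,110,173.9)"
```

```text
[0.47073745 0.37804708 0.2679041 ] [ 5.41794872e-01  4.12221737e-01  8.09874690e-02  1.24182882e+00
 -1.99548163e-04  6.49831911e-01] [ 0.41175069  0.31320415 -3.28644216]
n 4 dist [  -3.9    2.2 -158.3] dyaw 0.12 tilt [ 0.0011  0.0012 -0.    ]
[{"translation": [1.0, 0.4, 39.6], "angular": [0, 0, -0.0005]}, {"translation": [1.0, 0.4, 39.6], "angular": [0, 0, -0.0005]}, {"translation": [1.0, 0.4, 39.6], "angular": [0, 0, -0.0005]}, {"translation": [1.0, 0.4, 39.6], "angular": [0, 0, -0.0005]}]
```

View pics/w9.png

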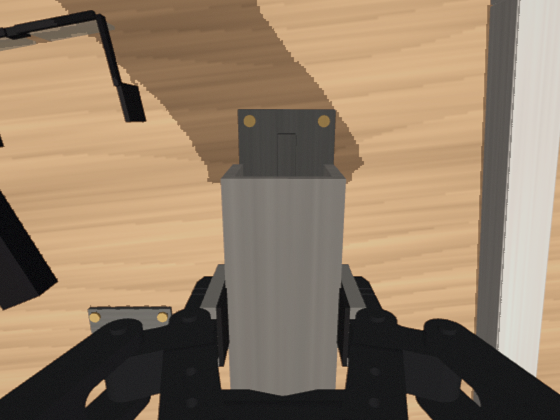

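The plate's near edge runs (238,110)–(335,110), and the rail's near end (278,133)–(296,133). The held channel's near edge runs (222,179)–(345,179).

```bash
python3 -c "
from ed import *
import pickle
s,p=pickle.load(open('w9.pkl','rb'));c=cam(p,s)
edge(c,[[238,110],[335,110]],.005,130)
edge(c,[[278,133],[296,133]],.021,90)
edge(c,[[249.5,121.5],[324,121.5]],.005,110)
edge(c,[[222,179],[345,179]],s['tool_pos'][2]-.0468,100)
print(s['tool_pos'])"
```

```text
mid [402.9 387.7] width 83.4 ang -6.18 centre [467.6 380.7]
mid [421.1 386.1] width 15.0 ang -6.17 centre [465.9 381.3]
mid [412.5 386.9] width 64.6 ang -6.17 centre [467.2 381. ]
mid [421.  383.3] width 38.9 ang -6.15 centre [470.7 377.9]
[0.47073745 0.37804708 0.2679041 ]
```

Call:
step_arm(rows=[{"translation":[2,1.3,10],"angular":[0,0,0]},{"translation":[2,1.3,25],"angular":[0,0,0]},{"translation":[0,0,35],"angular":[0,0,0]},{"translation":[0,0,35],"angular":[0,0,0]},{"translation":[0,0,30],"angular":[0,0,0]},{"translation":[0,0,15],"angular":[0,0,0]},{"translation":[0,0,7],"angular":[0,0,0]},{"translation":[0,0,0],"angular":[0,0,0]}])

```text
time: 12.98
tool_pos: [0.467, 0.3807, 0.111]
eef_rot: [-0.001, 0.054, 0.999, -0.001]
contact_force: [0.3, -0.2, -1.8]
grip_width: 0.0389
finger_force: 61.2
```

Call:
step_arm(rows=[{"translation":[0,0,0],"angular":[0,0,0]}])

```text
time: 13.07
tool_pos: [0.4678, 0.3815, 0.113]
eef_rot: [0.0, 0.054, 0.999, 0.0]
contact_force: [0.7, 0.3, -3.1]
grip_width: 0.0395
finger_force: 61.2
```

```bash
python3 -c "
from h import *
plan(467,381,83,173.9)"
```

```text
n 1 dist [ -0.8  -0.5 -30. ] dyaw 0.11 tilt [-0.0004 -0.0006 -0.    ]
[{"translation": [0.7, -0.6, 30.0], "angular": [0, 0, -0.002]}]
```

Call:
step_arm(rows=[{"translation":[0.7,-0.5,7],"angular":[0,0,0]},{"translation":[0,0,9],"angular":[0,0,0]},{"translation":[0,0,7],"angular":[0,0,0]},{"translation":[0,0,4],"angular":[0,0,0]},{"translation":[0,0,2],"angular":[0,0,0]},{"translation":[0,0,1],"angular":[0,0,0]},{"translation":[0,0,0],"angular":[0,0,0]}])

```text
time: 13.65
tool_pos: [0.4665, 0.3814, 0.0822]
eef_rot: [-0.0, 0.054, 0.999, -0.0]
contact_force: [-0.3, 0.7, -2.4]
grip_width: 0.0389
finger_force: 61.3
```

Call:
step_arm(rows=[{"translation":[0,0,0.6],"angular":[0,0,0]},{"translation":[0,0,0],"angular":[0,0,0]},{"translation":[0,0,0],"angular":[0,0,0]}])

```text
time: 13.9
tool_pos: [0.4667, 0.3815, 0.0819]
eef_rot: [0.0, 0.054, 0.999, 0.0]
contact_force: [-1.6, -1.2, 2.3]
grip_width: 0.0388
finger_force: 61.8
```

Call:
step_arm(fingers=-1, rows=[{"translation":[0,0,0],"angular":[0,0,0]},{"translation":[0,0,0],"angular":[0,0,0]},{"translation":[0,0,0],"angular":[0,0,0]},{"translation":[0,0,0],"angular":[0,0,0]},{"translation":[0,0,0],"angular":[0,0,0]},{"translation":[0,0,0],"angular":[0,0,0]},{"translation":[0,0,0],"angular":[0,0,0]},{"translation":[0,0,0],"angular":[0,0,0]}])

```text
time: 14.57
tool_pos: [0.4666, 0.3814, 0.0816]
eef_rot: [0.0, 0.054, 0.999, 0.0]
contact_force: [-0.7, -0.1, 0.6]
grip_width: 0.085
finger_force: 0.0
```

Call:
step_arm(rows=[{"translation":[0,0,-10],"angular":[0,0,0]},{"translation":[0,0,-25],"angular":[0,0,0]},{"translation":[0,0,-35],"angular":[0,0,0]},{"translation":[0,0,-35],"angular":[0,0,0]},{"translation":[0,0,-35],"angular":[0,0,0]},{"translation":[0,0,-25],"angular":[0,0,0]},{"translation":[0,0,-5],"angular":[0,0,0]},{"translation":[0,0,0],"angular":[0,0,0]}])

```text
time: 15.23
tool_pos: [0.4671, 0.3817, 0.254]
eef_rot: [0.002, 0.054, 0.999, 0.001]
contact_force: [0.0, 0.2, -0.8]
grip_width: 0.085
finger_force: 0.0
```

```bash
python3 -c "
from h import *
import pickle
s,M=tool();p=snapshot('wrist');pickle.dump((s,p),open('w10.pkl','wb'));c=cam(p,s)
f=p['frame'];cv2.imwrite('pics/w10.png',f);print(s['tool_pos'],s['contact_force'])
plan(469.8,-18.5,250,180)"
```

```text
[0.46706592 0.38169058 0.25403067] [ 0.00723346  0.23437793 -0.84351838]
n 10 dist [   3.1 -399.9   -2.2] dyaw 6.18 tilt [-0.0007 -0.001  -0.    ]
[{"translation": [-4.6, -39.7, 0.2], "angular": [0, 0, -0.0108]}, {"translation": [-4.2, -39.8, 0.2], "angular": [0, 0, -0.0108]}, {"translation": [-3.8, -39.8, 0.2], "angular": [0, 0, -0.0108]}, {"translation": [-3.3, -39.9, 0.2], "angular": [0, 0, -0.0108]}, {"translation": [-2.9, -39.9, 0.2], "angular": [0, 0, -0.0108]}, {"translation": [-2.5, -39.9, 0.2], "angular": [0, 0, -0.0108]}, {"translation": [-2.0, -39.9, 0.2], "angular": [0, 0, -0.0108]}, {"translation": [-1.6, -40.0, 0.2], "angular": [0, 0, -0.0108]}]
[{"translation": [-1.2, -40.0, 0.2], "angular": [0, 0, -0.0108]}, {"translation": [-0.7, -40.0, 0.2], "angular": [0, 0, -0.0108]}]
```

View pics/w10.png

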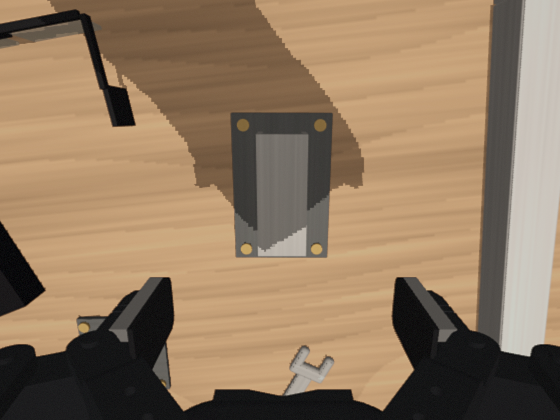

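The channel sits over the rail, parallel to the plate, spanning u 257–308 within 232–332. Next is the tube, whose pose is already measured at about (469.8,-18).

Call:
step_arm(rows=[{"translation":[-2,-15,0],"angular":[0,0,-0.01]},{"translation":[-4,-30,0],"angular":[0,0,-0.015]},{"translation":[-4,-38,0],"angular":[0,0,-0.015]},{"translation":[-4,-40,0],"angular":[0,0,-0.015]},{"translation":[-3,-40,0],"angular":[0,0,-0.015]},{"translation":[-3,-40,0],"angular":[0,0,-0.015]},{"translation":[-3,-40,0],"angular":[0,0,-0.015]},{"translation":[-2,-40,0],"angular":[0,0,-0.013]}])

```text
time: 15.95
tool_pos: [0.4752, 0.0956, 0.2503]
eef_rot: [-0.001, -0.003, 1.0, -0.0]
contact_force: [0.5, 0.8, 0.1]
grip_width: 0.0855
finger_force: 0.0
```

Call:
step_arm(rows=[{"translation":[-2,-38,0],"angular":[0,0,0]},{"translation":[-1,-36,0],"angular":[0,0,0]},{"translation":[0,-27,0],"angular":[0,0,0]},{"translation":[0,-14,0],"angular":[0,0,0]},{"translation":[0,-3,0],"angular":[0,0,0]},{"translation":[0,0,0],"angular":[0,0,0]},{"translation":[0,0,0],"angular":[0,0,0]}])

```text
time: 16.53
tool_pos: [0.4795, -0.02, 0.2509]
eef_rot: [-0.001, -0.003, 1.0, 0.0]
contact_force: [-0.7, 0.5, 1.0]
grip_width: 0.0855
finger_force: 0.0
```

```bash
python3 -c "
from h import *
import pickle
s,M=tool();p=snapshot('wrist');pickle.dump((s,p),open('w11.pkl','wb'));c=cam(p,s)
f=p['frame'];cv2.imwrite('pics/w11.png',f);print(s['tool_pos'])
print('exp',proj(c,[[.400,-.0435,.058],[.4,.0065,.058],[.54,.0065,.058],[.54,-.0435,.058]]).round())
hsv=cv2.cvtColor(f,cv2.COLOR_BGR2HSV);m=(hsv[...,1]<60).astype(np.uint8)*255
for v in range(60,300,10):
    r=np.where(m[v,200:380])[0];print(v,(r.min()+200,r.max()+200,len(r)) if len(r) else None)
g=f.astype(float).mean(2)[:,262:292].mean(1);d=np.diff(g);i=np.where(abs(d)>6)[0];print([(int(k),round(d[k])) for k in i if k<330])
plan(469.8,-18,100,180.5)"
```

```text
[ 0.47953153 -0.01999053  0.25090804]
exp [[249.  94.]
 [323.  94.]
 [317. 284.]
 [252. 283.]]
60 None
70 None
80 (np.int64(242), np.int64(316), 75)
90 (np.int64(242), np.int64(316), 75)
100 (np.int64(243), np.int64(322), 80)
110 (np.int64(244), np.int64(322), 79)
120 (np.int64(245), np.int64(322), 78)
130 (np.int64(246), np.int64(321), 76)
140 (np.int64(247), np.int64(321), 75)
150 (np.int64(248), np.int64(321), 74)
160 (np.int64(249), np.int64(321), 73)
170 (np.int64(250), np.int64(320), 71)
180 (np.int64(251), np.int64(320), 70)
190 (np.int64(252), np.int64(320), 69)
200 (np.int64(252), np.int64(321), 70)
210 (np.int64(253), np.int64(321), 69)
220 (np.int64(253), np.int64(321), 69)
230 (np.int64(254), np.int64(322), 69)
240 (np.int64(254), np.int64(322), 69)
250 (np.int64(254), np.int64(323), 70)
260 (np.int64(254), np.int64(323), 70)
270 (np.int64(254), np.int64(323), 70)
280 (np.int64(255), np.int64(323), 69)
290 None
[(77, 8), (245, 19), (246, 6), (247, 26), (250, 16), (282, -7), (283, -17), (316, -22), (317, -12), (319, -6), (320, -6)]
n 4 dist [  -9.8    1.7 -151.1] dyaw 0.16 tilt [-0.0004  0.001   0.    ]
[{"translation": [2.5, 0.4, 37.8], "angular": [0, 0, -0.0007]}, {"translation": [2.5, 0.4, 37.8], "angular": [0, 0, -0.0007]}, {"translation": [2.5, 0.4, 37.8], "angular": [0, 0, -0.0007]}, {"translation": [2.5, 0.4, 37.8], "angular": [0, 0, -0.0007]}]
```

Mask edges agree with the prediction to 1–2 px.

Call:
step_arm(rows=[{"translation":[3,0.5,15],"angular":[0,0,0]},{"translation":[4,1,30],"angular":[0,0,0]},{"translation":[3,0.5,38],"angular":[0,0,0]},{"translation":[0,0,30],"angular":[0,0,0]},{"translation":[0,0,22],"angular":[0,0,0]},{"translation":[0,0,12],"angular":[0,0,0]},{"translation":[0,0,3],"angular":[0,0,0]},{"translation":[0,0,0],"angular":[0,0,0]}])

```text
time: 17.25
tool_pos: [0.4695, -0.0178, 0.1011]
eef_rot: [-0.001, -0.003, 1.0, 0.0]
contact_force: [-0.4, -0.3, 0.6]
grip_width: 0.0855
finger_force: 0.0
```

Call:
step_arm(fingers=1, rows=[{"translation":[0,0,0],"angular":[0,0,0]},{"translation":[0,0,0],"angular":[0,0,0]},{"translation":[0,0,0],"angular":[0,0,0]},{"translation":[0,0,0],"angular":[0,0,0]},{"translation":[0,0,0],"angular":[0,0,0]},{"translation":[0,0,0],"angular":[0,0,0]},{"translation":[0,0,0],"angular":[0,0,0]},{"translation":[0,0,0],"angular":[0,0,0]}])

```text
time: 17.92
tool_pos: [0.4704, -0.0186, 0.1027]
eef_rot: [0.001, -0.003, 1.0, 0.0]
contact_force: [-2.8, 1.4, 10.9]
grip_width: 0.0488
finger_force: 61.9
```

Call:
step_arm(rows=[{"translation":[0,0,-5],"angular":[0,0,0]},{"translation":[0,0,-15],"angular":[0,0,0]},{"translation":[0,0,-28],"angular":[0,0,0]},{"translation":[0,0,-38],"angular":[0,0,0]},{"translation":[0,0,-38],"angular":[0,0,0]},{"translation":[0,0,-28],"angular":[0,0,0]},{"translation":[0,0,-10],"angular":[0,0,0]},{"translation":[0,0,0],"angular":[0,0,0]}])

```text
time: 18.58
tool_pos: [0.4705, -0.0189, 0.2664]
eef_rot: [0.002, -0.003, 1.0, -0.001]
contact_force: [0.6, -0.2, -5.1]
grip_width: 0.0489
finger_force: 64.5
```

Call:
step_arm(rows=[{"translation":[-10,-5,0],"angular":[0,0,-0.01]},{"translation":[-25,-10,0],"angular":[0,0,-0.025]},{"translation":[-30,-12,0],"angular":[0,0,-0.03]},{"translation":[-30,-14,0],"angular":[0,0,-0.03]},{"translation":[-22,-10,0],"angular":[0,0,-0.03]},{"translation":[-8,-4,0],"angular":[0,0,-0.03]},{"translation":[0,0,0],"angular":[0,0,0]},{"translation":[0,0,0],"angular":[0,0,0]}])

```text
time: 19.25
tool_pos: [0.5975, -0.0667, 0.2617]
eef_rot: [-0.001, -0.08, 0.997, 0.0]
contact_force: [-0.9, 0.4, -6.6]
grip_width: 0.0489
finger_force: 64.2
```

```bash
python3 -c "
from h import *
import pickle
s,M=tool();p=snapshot('wrist');pickle.dump((s,p),open('w12.pkl','wb'));c=cam(p,s)
f=p['frame'];cv2.imwrite('pics/w12.png',f);print(s['tool_pos'],s['grip_width'],s['contact_force'])
print('exp',proj(c,[[.6134,-.192,.004]]).round())
plan(613.4,-192,260,189.2)"
```

```text
[ 0.59754555 -0.06671353  0.2616539 ] 0.048933015067210664 [-0.90653183  0.36589676 -6.5775546 ]
exp [[142. 185.]]
n 4 dist [  16.3 -125.5   -2.3] dyaw 0.07 tilt [-0.001   0.0023  0.    ]
[{"translation": [1.0, -31.6, 0.6], "angular": [0, 0, -0.0003]}, {"translation": [1.0, -31.6, 0.6], "angular": [0, 0, -0.0003]}, {"translation": [1.0, -31.6, 0.6], "angular": [0, 0, -0.0003]}, {"translation": [1.0, -31.6, 0.6], "angular": [0, 0, -0.0003]}]
```

View pics/w12.png

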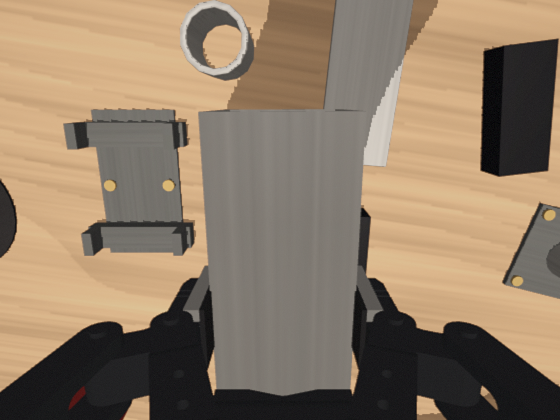

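The bolts of the cradle plate are at (110,185) and (168,185). The plate ends are at (92,109)–(175,109) and (105,255)–(185,253), and the held tube's near edge runs (200,112)–(366,111).

```bash
python3 -c "
from ed import *
import pickle
s,p=pickle.load(open('w12.pkl','rb'));c=cam(p,s)
k=ray(c,[[92,109],[175,109],[185,253],[105,255],[110,185],[168,185]],.004)*1000;print(k,k[:4].mean(0),k[4:].mean(0))
e=k[5]-k[4];print(90+np.degrees(np.arctan2(e[1],e[0]))-180)
d=k[2]+k[3]-k[0]-k[1];print(np.degrees(np.arctan2(d[1],d[0])),np.hypot(*d)/2)
edge(c,[[200,112],[366,111]],s['tool_pos'][2]-.0447,140)
print(s['tool_pos'])"
```

```text
[[ 554.29839648 -237.03656778]
 [ 543.14740864 -167.76440026]
 [ 672.42394381 -148.11743265]
 [ 686.46874497 -222.59925237]
 [ 617.81407474 -220.00354545]
 [ 609.56878036 -168.77883967]] [ 614.08462347 -193.87941326] [ 613.69142755 -194.39119256]
9.144080574549378
7.427640348301156 131.8296356296518
mid [527.7 -78. ] width 49.1 ang 9.48 centre [596.8 -66.5]
[ 0.59754555 -0.06671353  0.2616539 ]
```

Call:
step_arm(rows=[{"translation":[0.5,-15,0],"angular":[0,0,0]},{"translation":[0.5,-28,0],"angular":[0,0,0]},{"translation":[1,-32,0],"angular":[0,0,0]},{"translation":[0.5,-28,0],"angular":[0,0,0]},{"translation":[0.5,-18,0],"angular":[0,0,0]},{"translation":[0,-7,0],"angular":[0,0,0]},{"translation":[0,0,0],"angular":[0,0,0]},{"translation":[0,0,0],"angular":[0,0,0]}])

```text
time: 19.97
tool_pos: [0.6148, -0.1929, 0.2635]
eef_rot: [-0.0, -0.08, 0.997, 0.0]
contact_force: [-1.1, 0.8, -5.4]
grip_width: 0.0488
finger_force: 64.4
```

```bash
python3 -c "
from h import *
plan(614.5,-194,145,189.1)"
```

```text
n 3 dist [  -0.3   -1.1 -118.5] dyaw -0.06 tilt [-0.0006  0.0003  0.    ]
[{"translation": [0.2, -0.4, 39.5], "angular": [0, 0, 0.0003]}, {"translation": [0.2, -0.4, 39.5], "angular": [0, 0, 0.0003]}, {"translation": [0.2, -0.4, 39.5], "angular": [0, 0, 0.0003]}]
```

Call:
step_arm(rows=[{"translation":[0,-1,12],"angular":[0,0,0]},{"translation":[0,0,26],"angular":[0,0,0]},{"translation":[0,0,32],"angular":[0,0,0]},{"translation":[0,0,26],"angular":[0,0,0]},{"translation":[0,0,16],"angular":[0,0,0]},{"translation":[0,0,6],"angular":[0,0,0]},{"translation":[0,0,0],"angular":[0,0,0]},{"translation":[0,0,0],"angular":[0,0,0]}])

```text
time: 20.63
tool_pos: [0.6157, -0.1937, 0.1466]
eef_rot: [0.0, -0.08, 0.997, -0.0]
contact_force: [0.6, -1.0, -4.7]
grip_width: 0.0488
finger_force: 64.2
```

```bash
python3 -c "
from h import *
plan(614.5,-194,114,189.1)"
```

```text
n 1 dist [ -1.2  -0.3 -32.6] dyaw -0.12 tilt [ 0.0004 -0.0007  0.    ]
[{"translation": [1.2, -0.1, 32.6], "angular": [0, 0, 0.0022]}]
```

Call:
step_arm(rows=[{"translation":[1,0,8],"angular":[0,0,0]},{"translation":[0,0,9],"angular":[0,0,0]},{"translation":[0,0,8],"angular":[0,0,0]},{"translation":[0,0,4],"angular":[0,0,0]},{"translation":[0,0,2],"angular":[0,0,0]},{"translation":[0,0,1],"angular":[0,0,0]},{"translation":[0,0,0],"angular":[0,0,0]},{"translation":[0,0,0],"angular":[0,0,0]}])

```text
time: 21.3
tool_pos: [0.6145, -0.1946, 0.1138]
eef_rot: [0.0, -0.08, 0.997, -0.0]
contact_force: [-0.2, 0.3, -6.5]
grip_width: 0.0492
finger_force: 64.5
```

Call:
step_arm(rows=[{"translation":[0,0,0.6],"angular":[0,0,0]},{"translation":[0,0,0.6],"angular":[0,0,0]},{"translation":[0,0,0],"angular":[0,0,0]},{"translation":[0,0,0],"angular":[0,0,0]}])

```text
time: 21.63
tool_pos: [0.6145, -0.1946, 0.1127]
eef_rot: [0.0, -0.08, 0.997, -0.0]
contact_force: [-0.3, -0.5, -0.2]
grip_width: 0.0492
finger_force: 64.8
```

The weight has come off the wrist, so the tube rests in the cradles. I release it.

Call:
step_arm(fingers=-1, rows=[{"translation":[0,0,0],"angular":[0,0,0]},{"translation":[0,0,0],"angular":[0,0,0]},{"translation":[0,0,0],"angular":[0,0,0]},{"translation":[0,0,0],"angular":[0,0,0]},{"translation":[0,0,0],"angular":[0,0,0]},{"translation":[0,0,0],"angular":[0,0,0]},{"translation":[0,0,0],"angular":[0,0,0]},{"translation":[0,0,0],"angular":[0,0,0]}])

```text
time: 22.3
tool_pos: [0.6144, -0.1945, 0.1124]
eef_rot: [-0.0, -0.08, 0.997, 0.0]
contact_force: [0.5, -0.3, 0.1]
grip_width: 0.0855
finger_force: 0.0
```

Call:
step_arm(rows=[{"translation":[0,0,-10],"angular":[0,0,0]},{"translation":[0,0,-25],"angular":[0,0,0]},{"translation":[0,0,-35],"angular":[0,0,0]},{"translation":[0,0,-35],"angular":[0,0,0]},{"translation":[0,0,-25],"angular":[0,0,0]},{"translation":[0,0,-10],"angular":[0,0,0]},{"translation":[0,0,0],"angular":[0,0,0]},{"translation":[0,0,0],"angular":[0,0,0]}])

```text
time: 22.97
tool_pos: [0.6144, -0.1945, 0.2521]
eef_rot: [0.0, -0.08, 0.997, -0.0]
contact_force: [0.5, -0.1, -0.3]
grip_width: 0.0852
finger_force: 0.0
```

```bash
python3 -c "
from h import *
import pickle
s,M=tool();p=snapshot('wrist');pickle.dump((s,p),open('w13.pkl','wb'));c=cam(p,s)
f=p['frame'];cv2.imwrite('pics/w13.png',f);print(s['tool_pos'])
a=np.radians(9.1);R=np.array([[np.cos(a),-np.sin(a)],[np.sin(a),np.cos(a)]])
q=np.array([[-.07,-.025],[-.07,.025],[.07,.025],[.07,-.025]])@R.T+[.6138,-.194]
print('exp tube top',proj(c,np.c_[q,np.full(4,.068)]).round())
g=f.astype(float).mean(2)
for v in (150,165,180,200,215): print(v,np.round(g[v,225:345:3]).astype(int))
print(np.round(g[60:270:3,275:285].mean(1)).astype(int))
plan(474,-17,220,184)"
```

```text
[ 0.61435324 -0.19452945  0.2521332 ]
exp tube top [[246. 108.]
 [323. 108.]
 [317. 299.]
 [251. 299.]]
150 [100  99  61  60  60  44  61 111 116 117 117 122 118 116 116 116 118 120
 118 117 115 118 116 114 117 115 118 117 116 116 117 120  64  65  39  60
  60  64  65 106]
165 [106 106 107 105 106 106  97  99 116 116 115 119 117 115 116 114 116 119
 115 117 114 117 115 114 118 115 116 115 114 116 116 119  61  64 100 101
 101 104 102 103]
180 [105 106 105 107 107 100  99  77 115 115 114 118 116 114 115 112 115 118
 114 116 115 116 115 113 117 114 116 114 114 114 117 111  61  68 103 104
 103 103 103 103]
200 [156 157 157 158 157 107  97  66 114 116 113 116 116 115 114 112 114 117
 114 114 114 115 112 113 117 114 115 114 113 115 115  90  62  95 103 105
 102 160 164 164]
215 [170 170 169 168 167 166 168 111 112 116 113 114 116 112 114 111 113 115
 114 114 113 113 112 112 116 113 116 114 113 115 116  75  61 152 157 155
 154 152 151 150]
[111 106 106 105 105 106 108 107 104 107 108 109 108 100 104 105 120 121
 121 121 121 120 120 120 119 120 119 119 118 119 118 118 117 117 117 117
 116 117 116 116 116 116 116 116 116 116 115 115 115 115 115 115 114 114
 114 114 114 114 114 114 114 114 114 114 114 113 151 185 185 184]
n 6 dist [-140.   177.4  -31.2] dyaw -5.18 tilt [-0.0008  0.0013  0.    ]
[{"translation": [18.3, 32.9, 5.2], "angular": [0, 0, 0.0151]}, {"translation": [18.8, 32.6, 5.2], "angular": [0, 0, 0.0151]}, {"translation": [19.3, 32.3, 5.2], "angular": [0, 0, 0.0151]}, {"translation": [19.8, 32.0, 5.2], "angular": [0, 0, 0.0151]}, {"translation": [20.3, 31.7, 5.2], "angular": [0, 0, 0.0151]}, {"translation": [20.7, 31.4, 5.2], "angular": [0, 0, 0.0151]}]
```

The tube's edges match the expected seat (v 108, u 247–320). Now the bar.

Call:
step_arm(rows=[{"translation":[9,15,0],"angular":[0,0,0.015]},{"translation":[17,30,2],"angular":[0,0,0.015]},{"translation":[20,33,5],"angular":[0,0,0.015]},{"translation":[20,33,6],"angular":[0,0,0.015]},{"translation":[20,33,6],"angular":[0,0,0.015]},{"translation":[18,29,6],"angular":[0,0,0.015]},{"translation":[10,15,5],"angular":[0,0,0]},{"translation":[4,5,2],"angular":[0,0,0]}])

```text
time: 23.68
tool_pos: [0.4724, -0.014, 0.2187]
eef_rot: [-0.002, -0.036, 0.999, 0.001]
contact_force: [0.3, -1.0, -0.2]
grip_width: 0.0855
finger_force: 0.0
```

Call:
step_arm(rows=[{"translation":[0,0,0],"angular":[0,0,0]},{"translation":[0,0,0],"angular":[0,0,0]},{"translation":[0,0,0],"angular":[0,0,0]}])

```text
time: 23.93
tool_pos: [0.476, -0.017, 0.2202]
eef_rot: [-0.0, -0.035, 0.999, -0.0]
contact_force: [-0.1, -0.1, -0.4]
grip_width: 0.0856
finger_force: 0.0
```

```bash
python3 -c "
from ed import *
import pickle
s,M=tool();p=snapshot('wrist');pickle.dump((s,p),open('w14.pkl','wb'));c=cam(p,s)
f=p['frame'];cv2.imwrite('pics/w14.png',f);print(s['tool_pos'])
hsv=cv2.cvtColor(f,cv2.COLOR_BGR2HSV);m=(hsv[...,1]<60).astype(np.uint8)*255
seed=proj(c,[[.45,-.017,.008]])[0];print(seed)
n,l,st,ce=cv2.connectedComponentsWithStats(m);i=l[int(seed[1]),int(seed[0])];print(st[i])
print(rect(c,((l==i)*255).astype(np.uint8),.008,seed))
plan(475,-17,75,184)"
```

```text
[ 0.47602071 -0.01699923  0.22017299]
[285.62248514 168.48714427]
[  241    78    83   225 17244]
[474.6 -17.7 178.5  59.5   4.1]
n 4 dist [-1.000e+00  1.000e-01 -1.452e+02] dyaw 0.03 tilt [ 0.0001 -0.      0.    ]
[{"translation": [0.3, 0.0, 36.3], "angular": [0, 0, -0.0001]}, {"translation": [0.3, 0.0, 36.3], "angular": [0, 0, -0.0001]}, {"translation": [0.3, 0.0, 36.3], "angular": [0, 0, -0.0001]}, {"translation": [0.3, 0.0, 36.3], "angular": [0, 0, -0.0001]}]
```

Call:
step_arm(rows=[{"translation":[1,-0.5,12],"angular":[0,0,0]},{"translation":[0,0,28],"angular":[0,0,0]},{"translation":[0,0,35],"angular":[0,0,0]},{"translation":[0,0,28],"angular":[0,0,0]},{"translation":[0,0,16],"angular":[0,0,0]},{"translation":[0,0,6],"angular":[0,0,0]},{"translation":[0,0,0],"angular":[0,0,0]}])

```text
time: 24.57
tool_pos: [0.4742, -0.0172, 0.0943]
eef_rot: [-0.001, -0.035, 0.999, 0.0]
contact_force: [-0.8, -0.0, -0.1]
grip_width: 0.0856
finger_force: 0.0
```

Call:
step_arm(fingers=-0.6, rows=[{"translation":[0,0,0],"angular":[0,0,0]},{"translation":[0,0,0],"angular":[0,0,0]},{"translation":[0,0,0],"angular":[0,0,0]},{"translation":[0,0,0],"angular":[0,0,0]}])

```text
time: 24.9
tool_pos: [0.4747, -0.0169, 0.0962]
eef_rot: [0.001, -0.035, 0.999, -0.0]
contact_force: [-0.4, -0.6, -0.3]
grip_width: 0.0686
finger_force: 0.0
```

```bash
python3 -c "
from ed import *
s,M=tool();p=snapshot('wrist');c=cam(p,s)
f=p['frame'];cv2.imwrite('pics/w15.png',f)
hsv=cv2.cvtColor(f,cv2.COLOR_BGR2HSV);m=(hsv[...,1]<60)
for v in (90,110,130,150,170,200,230):
    r=np.where(m[v,170:400])[0]+170;w=ray(c,[[r.min(),v],[r.max()+1,v]],.008)*1000;print(v,r.min(),r.max(),w.round(1).tolist(),w.mean(0).round(1),'line',-17.6+(w.mean(0)[0]-474.8)*np.tan(np.radians(4.1)))
plan(474.8,-17.6,76,184.1)"
```

```text
90 208 355 [[399.0, -52.6], [394.9, 6.6]] [397. -23.] line -23.180123464793816
110 209 354 [[406.8, -52.1], [402.6, 7.2]] [404.7 -22.4] line -22.627702730951505
130 210 353 [[414.7, -51.5], [410.5, 7.8]] [412.6 -21.9] line -22.058787753393027
150 212 352 [[422.8, -50.6], [418.7, 8.4]] [420.8 -21.1] line -21.473689736652908
170 213 351 [[431.3, -50.0], [427.1, 9.0]] [429.2 -20.5] line -20.869507929523127
200 214 349 [[444.4, -49.3], [440.2, 9.8]] [442.3 -19.8] line -19.926440376134632
230 216 348 [[458.2, -48.2], [454.0, 11.0]] [456.1 -18.6] line -18.939993141549905
n 1 dist [  0.2  -0.8 -20.1] dyaw 0.08 tilt [ 0.0004 -0.0013  0.    ]
[{"translation": [-0.1, -0.8, 20.1], "angular": [0, 0, -0.0013]}]
```

Call:
step_arm(rows=[{"translation":[0,-0.5,7],"angular":[0,0,0]},{"translation":[0,0,7],"angular":[0,0,0]},{"translation":[0,0,5],"angular":[0,0,0]},{"translation":[0,0,3],"angular":[0,0,0]},{"translation":[0,0,1],"angular":[0,0,0]},{"translation":[0,0,0],"angular":[0,0,0]},{"translation":[0,0,0],"angular":[0,0,0]}])

```text
time: 25.53
tool_pos: [0.4743, -0.0173, 0.0724]
eef_rot: [-0.0, -0.035, 0.999, 0.0]
contact_force: [0.4, -0.4, 0.7]
grip_width: 0.0684
finger_force: 0.0
```

Call:
step_arm(rows=[{"translation":[0,0,1],"angular":[0,0,0]},{"translation":[0,0,1],"angular":[0,0,0]},{"translation":[0,0,1],"angular":[0,0,0]},{"translation":[0,0,0],"angular":[0,0,0]}])

```text
time: 25.87
tool_pos: [0.4742, -0.0172, 0.0693]
eef_rot: [-0.0, -0.035, 0.999, 0.0]
contact_force: [-0.3, 0.2, -0.7]
grip_width: 0.0682
finger_force: 0.0
```

Call:
step_arm(rows=[{"translation":[0,0,1],"angular":[0,0,0]},{"translation":[0,0,0.5],"angular":[0,0,0]},{"translation":[0,0,0],"angular":[0,0,0]},{"translation":[0,0,0],"angular":[0,0,0]}])

```text
time: 26.2
tool_pos: [0.4743, -0.0173, 0.0679]
eef_rot: [-0.0, -0.035, 0.999, 0.0]
contact_force: [0.1, 0.9, 0.6]
grip_width: 0.0682
finger_force: 0.0
```

Call:
step_arm(rows=[{"translation":[0,0,1],"angular":[0,0,0]},{"translation":[0,0,0.5],"angular":[0,0,0]},{"translation":[0,0,0],"angular":[0,0,0]},{"translation":[0,0,0],"angular":[0,0,0]}])

```text
time: 26.53
tool_pos: [0.4742, -0.0172, 0.0663]
eef_rot: [-0.0, -0.035, 0.999, 0.0]
contact_force: [0.9, -0.7, -0.4]
grip_width: 0.0682
finger_force: 0.0
```

Call:
step_arm(fingers=1, rows=[{"translation":[0,0,-1.7],"angular":[0,0,0]},{"translation":[0,0,0],"angular":[0,0,0]},{"translation":[0,0,0],"angular":[0,0,0]},{"translation":[0,0,0],"angular":[0,0,0]},{"translation":[0,0,0],"angular":[0,0,0]},{"translation":[0,0,0],"angular":[0,0,0]},{"translation":[0,0,0],"angular":[0,0,0]},{"translation":[0,0,0],"angular":[0,0,0]}])

```text
time: 27.2
tool_pos: [0.4742, -0.0172, 0.0682]
eef_rot: [-0.0, -0.035, 0.999, -0.0]
contact_force: [-2.0, -0.4, 5.8]
grip_width: 0.0579
finger_force: 66.7
```

Call:
step_arm(rows=[{"translation":[0,0,-2],"angular":[0,0,0]},{"translation":[0,0,-4],"angular":[0,0,0]},{"translation":[0,0,-6],"angular":[0,0,0]},{"translation":[0,0,-4],"angular":[0,0,0]},{"translation":[0,0,0],"angular":[0,0,0]},{"translation":[0,0,0],"angular":[0,0,0]}])

```text
time: 27.7
tool_pos: [0.4745, -0.0173, 0.0844]
eef_rot: [0.0, -0.035, 0.999, -0.0]
contact_force: [0.0, 0.1, -6.8]
grip_width: 0.0578
finger_force: 65.9
```

Call:
step_arm(rows=[{"translation":[0,0,-12],"angular":[0,0,0]},{"translation":[0,0,-28],"angular":[0,0,0]},{"translation":[0,0,-38],"angular":[0,0,0]},{"translation":[0,0,-40],"angular":[0,0,0]},{"translation":[0,0,-38],"angular":[0,0,0]},{"translation":[0,0,-24],"angular":[0,0,0]},{"translation":[0,0,-10],"angular":[0,0,0]},{"translation":[0,0,0],"angular":[0,0,0]}])

```text
time: 28.37
tool_pos: [0.475, -0.0174, 0.2762]
eef_rot: [0.002, -0.035, 0.999, -0.0]
contact_force: [-0.1, 0.0, -6.2]
grip_width: 0.058
finger_force: 67.9
```

Call:
step_arm(rows=[{"translation":[0,-15,0],"angular":[0,0,-0.02]},{"translation":[1,-30,0],"angular":[0,0,-0.02]},{"translation":[2,-38,0],"angular":[0,0,-0.02]},{"translation":[3,-40,0],"angular":[0,0,-0.02]},{"translation":[3,-40,0],"angular":[0,0,-0.02]},{"translation":[4,-38,0],"angular":[0,0,-0.02]},{"translation":[3,-26,0],"angular":[0,0,-0.02]},{"translation":[2,-12,0],"angular":[0,0,-0.01]}])

```text
time: 29.03
tool_pos: [0.4891, -0.2599, 0.272]
eef_rot: [-0.001, -0.109, 0.994, 0.0]
contact_force: [-0.1, 1.1, -6.6]
grip_width: 0.058
finger_force: 67.9
```

Call:
step_arm(rows=[{"translation":[0,0,0],"angular":[0,0,0]},{"translation":[0,0,0],"angular":[0,0,0]},{"translation":[0,0,0],"angular":[0,0,0]}])

```text
time: 29.28
tool_pos: [0.4892, -0.2558, 0.2731]
eef_rot: [-0.001, -0.11, 0.994, 0.001]
contact_force: [-0.5, 0.6, -6.1]
grip_width: 0.0578
finger_force: 67.9
```

```bash
python3 -c "
from ed import *
import pickle
s,M=tool();p=snapshot('wrist');c=cam(p,s);pickle.dump((s,p),open('w16.pkl','wb'))
f=p['frame'];cv2.imwrite('pics/w16.png',f);print(s['tool_pos'])
hsv=cv2.cvtColor(f,cv2.COLOR_BGR2HSV)
seed=proj(c,[[.4815,-.4,.006]])[0];print(seed,f[int(seed[1])+5,int(seed[0])+5])
for lo in (35,45,55):
  m=((hsv[...,1]<60)&(hsv[...,2]>lo)&(hsv[...,2]<130)).astype(np.uint8)*255
  m=cv2.morphologyEx(m,cv2.MORPH_OPEN,np.ones((3,3)))
  n,l,st,ce=cv2.connectedComponentsWithStats(m);i=l[int(seed[1])+5,int(seed[0])+5];print(st[i])
  print(rect(c,((l==i)*255).astype(np.uint8),.006,seed))
# dowels/bolts
b=((hsv[...,1]>90)&(hsv[...,0]>15)&(hsv[...,0]<35)).astype(np.uint8)
plan(481,-400,260,192.6)"
```

```text
[ 0.48915623 -0.25583296  0.27309734]
[126.84365274 144.22774465] [119 124 127]
[     0      0    560    420 202386]
[ 544.5 -246.9  627.7  419.5  -77.4]
[     0      0    560    420 208926]
[ 544.5 -246.9  627.7  419.5  -77.4]
[     0      0    560    420 209429]
[ 544.5 -246.9  627.7  419.5  -77.4]
n 4 dist [  -8.3 -144.4  -13.4] dyaw -0.05 tilt [-0.0011  0.0007  0.    ]
[{"translation": [9.9, -34.8, 3.4], "angular": [0, 0, 0.0002]}, {"translation": [9.9, -34.8, 3.4], "angular": [0, 0, 0.0002]}, {"translation": [9.9, -34.8, 3.4], "angular": [0, 0, 0.0002]}, {"translation": [9.9, -34.8, 3.4], "angular": [0, 0, 0.0002]}]
```

```bash
python3 -c "
from ed import *
import pickle
s,p=pickle.load(open('w16.pkl','rb'));c=cam(p,s);f=p['frame']
hsv=cv2.cvtColor(f,cv2.COLOR_BGR2HSV)
for lim in (50,70):
  m=(hsv[...,1]<lim).astype(np.uint8)*255;m[:,210:]=0
  m=cv2.morphologyEx(m,cv2.MORPH_CLOSE,np.ones((5,5)))
  n,l,st,ce=cv2.connectedComponentsWithStats(m);i=l[149,131];print(st[i])
  print(rect(c,((l==i)*255).astype(np.uint8),.006,(131,149)))
# bolts inside plate: yellow
b=((hsv[...,1]>100)&(l==0)|((hsv[...,1]>100))).astype(np.uint8);b[:,210:]=0
n2,l2,s2,c2=cv2.connectedComponentsWithStats(b)
for k in range(1,n2):
  if 15<s2[k,4]<400: print(c2[k].round(1),s2[k,4],(ray(c,c2[k],.006)*1000).round(1))
for v in range(60,300,20): print(v,f[v,20:212:6].max(1))
"
```

```text
[   47     0   148   262 30229]
[ 480.8 -401.3  227.4  107.9   12.6]
[   47     0   148   262 30400]
[ 480.8 -401.4  227.4  108.1   12.6]
[58.7 13.3] 153 [[ 388.3 -464.9]]
[162.8  13.3] 147 [[ 369.8 -382.4]]
[ 95.4 252.5] 93 [[ 592.1 -419.1]]
[182.2 252.4] 88 [[ 573.6 -336.8]]
[144.7 279.3] 94 [[ 610.2 -369. ]]
[ 41.5 351. ] 115 [[ 717.  -465.5]]
[200.9 364.1] 77 [[ 696.5 -298.8]]
[ 61.  399.4] 40 [[ 775.6 -442. ]]
[139.6 409.2] 27 [[ 770. -356.]]
[114.5 410.4] 28 [[ 777.6 -383.1]]
60 [227 226 226 226 228 231 209 136  78 124 125 127 128 123 126 128 128 129
 129 128 128 130 129 132 218 189 130 226 224 220 221 220]
80 [215 220 220 221 220 219 220 129 126 127 129 126 130 127 129 129 128 128
 130 129 131 128 133 132 131 132 130 178 219 218 221 166]
100 [206 210 211 208 205 205 206 174 126 128 126 126 127 130 129 130 132 131
 131 130 132 130 129 129 134 131 133  72 225 135 144 142]
120 [220 217 216 217 217 221 223 222 128 125 126 130 128 129 125 129 129 127
 129 132 130 132 131 130 134 133 133 130 211 212 143 144]
140 [229 229 229 229 228 231 230 230 224 124 128 129 127 126 128 130 129 13
[... 304 characters left out ...]
 134 133  71 233 134 143]
200 [225 223 226 229 231 229 227 227 222 218 125 126 124 127 124 128 125 127
 129 129 128 125 127 127 129 131 129 132 132 226 174 143]
220 [233 233 233 233 232 232 227 221 223 223 212 179 125 127 127 126 126 126
 127 127 128 125 125 129 129 130 209 188 131 226 233 141]
240 [229 230 233 233 234 233 228 223 223 228 232 127 124 124 124 122 131 125
 125 129 127 126 127 128 127 127 131 131 130 227 234 141]
260 [227 229 232 232 234 233 222 216 218 219 221 223 123 126 125 123 122 123
 123 208 125 127 123 125 122 125 128 128 129 143 227 141]
280 [233 233 229 224 222 225 226 223 217 214 215 216 221 224 228 228 228  46
  60  54  56  57  59  40 193 229 226  80 102 103  25  23]
```

Plate bolts give the seat at (481,-400.8), 12.65°.

Call:
step_arm(rows=[{"translation":[4,-14,0],"angular":[0,0,0]},{"translation":[8,-28,0],"angular":[0,0,0]},{"translation":[9,-32,0],"angular":[0,0,0]},{"translation":[9,-31,0],"angular":[0,0,0]},{"translation":[6,-22,0],"angular":[0,0,0]},{"translation":[4,-12.5,0],"angular":[0,0,0]},{"translation":[0,0,0],"angular":[0,0,0]},{"translation":[0,0,0],"angular":[0,0,0]}])

```text
time: 30.0
tool_pos: [0.4809, -0.4013, 0.2737]
eef_rot: [-0.0, -0.11, 0.994, 0.0]
contact_force: [0.6, 0.6, -6.3]
grip_width: 0.058
finger_force: 67.9
```

Call:
step_arm(rows=[{"translation":[0,0,12],"angular":[0,0,0]},{"translation":[0,0,28],"angular":[0,0,0]},{"translation":[0,0,38],"angular":[0,0,0]},{"translation":[0,0,38],"angular":[0,0,0]},{"translation":[0,0,28],"angular":[0,0,0]},{"translation":[0,0,16],"angular":[0,0,0]},{"translation":[0,0,0],"angular":[0,0,0]},{"translation":[0,0,0],"angular":[0,0,0]}])

```text
time: 30.67
tool_pos: [0.4811, -0.4003, 0.1143]
eef_rot: [-0.0, -0.11, 0.994, 0.0]
contact_force: [-0.4, 0.7, -6.2]
grip_width: 0.0579
finger_force: 67.9
```

```bash
python3 -c "
from ed import *
import pickle
s,M=tool();p=snapshot('wrist');c=cam(p,s);pickle.dump((s,p),open('w17.pkl','wb'))
print(s['tool_pos'],s['contact_force'])
f=p['frame'];cv2.imwrite('pics/w17.png',f);g=f.astype(float).mean(2)
a=np.radians(12.65);d=np.array([np.cos(a),np.sin(a)]);n=np.array([-d[1],d[0]]);b=np.array([.481,-.4008])
zt=s['tool_pos'][2]-.0602
for t in(-.085,-.07,-.05):
  print('bar edges exp',proj(c,[[*(b+d*t+n*w),zt] for w in(-.03,.03)]).round(0).tolist(),'plate',proj(c,[[*(b+d*t+n*w),.006] for w in(-.052,.052)]).round(0).tolist())
print('end',proj(c,[[*(b-d*.09),zt]]).round())
for v in (60,80,100,130): print(v,np.round(g[v,150:420:5]).astype(int))
plan(480.5,-400.7,92,192.65)"
```

```text
[ 0.48107056 -0.40027376  0.11431957] [-0.38228222  0.68709099 -6.20395532]
bar edges exp [[189.0, 64.0], [374.0, 64.0]] plate [[166.0, 75.0], [398.0, 75.0]]
bar edges exp [[192.0, 112.0], [371.0, 112.0]] plate [[169.0, 110.0], [395.0, 110.0]]
bar edges exp [[196.0, 171.0], [367.0, 171.0]] plate [[172.0, 154.0], [391.0, 154.0]]
end [[282.  47.]]
60 [187 187 188 189 128 127 127 126 127 210 212 211 211 213 215 214 215 213
 212 138 139 141 142 141 142 140 140 140 144 140 140 141 144 141 141 146
 143 142 143 143 145 145 145 144 148  76  78  77  78  77 109 117 117 117]
80 [187 186 186 187 125 128 126 126 124 211 212 210 210 192 139 139 139 139
 137 139 138 141 141 140 142 140 140 141 143 140 140 140 142 141 140 146
 142 141 142 144 145 144 143 145 147  74  79  76  75  77 124 123 124 125]
100 [193 190 187 190 158 128 125 127 125 129 136 137 136 137 139 139 138 138
 138 138 138 140 142 141 141 139 140 140 141 140 140 139 142 140 140 146
 142 142 143 145 145 146 141 146 133  76  77  76  77  73 125 124 126 127]
130 [190 191 191 154 127 105 133 131  98  80 136 137 135 135 138 140 138 139
 138 139 138 140 141 140 141 139 140 140 141 139 140 140 140 140 140 146
 141 140 143 145 144 144 141 144  83  83 138 134 131 123 122 122 123 122]
n 1 dist [ -1.    0.3 -23.4] dyaw -0.02 tilt [ 0.0009 -0.0007  0.    ]
[{"translation": [0.9, 0.5, 23.4], "angular": [0, 0, 0.0004]}]
```

Call:
step_arm(rows=[{"translation":[0.5,0,8],"angular":[0,0,0]},{"translation":[0,0,11],"angular":[0,0,0]},{"translation":[0,0,9],"angular":[0,0,0]},{"translation":[0,0,6],"angular":[0,0,0]},{"translation":[0,0,3],"angular":[0,0,0]},{"translation":[0,0,1.5],"angular":[0,0,0]},{"translation":[0,0,0],"angular":[0,0,0]},{"translation":[0,0,0],"angular":[0,0,0]}])

```text
time: 31.38
tool_pos: [0.4806, -0.4017, 0.0759]
eef_rot: [0.0, -0.11, 0.994, -0.0]
contact_force: [-0.7, -0.6, -6.4]
grip_width: 0.0578
finger_force: 67.9
```

Call:
step_arm(rows=[{"translation":[0,0,0.6],"angular":[0,0,0]},{"translation":[0,0,0],"angular":[0,0,0]},{"translation":[0,0,0],"angular":[0,0,0]}])

```text
time: 31.63
tool_pos: [0.4805, -0.4017, 0.0752]
eef_rot: [0.0, -0.11, 0.994, -0.0]
contact_force: [-0.3, -0.0, -7.4]
grip_width: 0.0578
finger_force: 67.9
```

Call:
step_arm(rows=[{"translation":[0,0.5,0.6],"angular":[0,0,0]},{"translation":[0,0,0.5],"angular":[0,0,0]},{"translation":[0,0,0],"angular":[0,0,0]},{"translation":[0,0,0],"angular":[0,0,0]}])

```text
time: 31.97
tool_pos: [0.4804, -0.4011, 0.0743]
eef_rot: [0.0, -0.11, 0.994, -0.0]
contact_force: [-2.2, 1.6, 4.3]
grip_width: 0.0581
finger_force: 69.0
```

In contact with the plate. I release, rise and check.

Call:
step_arm(fingers=-1, rows=[{"translation":[0,0,0],"angular":[0,0,0]},{"translation":[0,0,0],"angular":[0,0,0]},{"translation":[0,0,0],"angular":[0,0,0]},{"translation":[0,0,0],"angular":[0,0,0]},{"translation":[0,0,0],"angular":[0,0,0]},{"translation":[0,0,0],"angular":[0,0,0]}])

```text
time: 32.47
tool_pos: [0.4804, -0.4011, 0.0739]
eef_rot: [0.0, -0.11, 0.994, -0.0]
contact_force: [-0.9, -1.0, -0.3]
grip_width: 0.0854
finger_force: 0.0
```

Call:
step_arm(rows=[{"translation":[0,0,-8],"angular":[0,0,0]},{"translation":[0,0,-25],"angular":[0,0,0]},{"translation":[0,0,-38],"angular":[0,0,0]},{"translation":[0,0,-40],"angular":[0,0,0]},{"translation":[0,0,-38],"angular":[0,0,0]},{"translation":[0,0,-25],"angular":[0,0,0]},{"translation":[0,0,-8],"angular":[0,0,0]},{"translation":[0,0,0],"angular":[0,0,0]}])

```text
time: 33.13
tool_pos: [0.4808, -0.4016, 0.2585]
eef_rot: [0.001, -0.11, 0.994, -0.002]
contact_force: [0.0, 0.0, 0.3]
grip_width: 0.0853
finger_force: 0.0
```

```bash
python3 -c "
from ed import *
import pickle
s,M=tool();p=snapshot('wrist');c=cam(p,s)
print(s['tool_pos'],s['contact_force'],s['grip_width'])
f=p['frame'];cv2.imwrite('pics/w18.png',f);hsv=cv2.cvtColor(f,cv2.COLOR_BGR2HSV)
b=(hsv[...,1]>100).astype(np.uint8);b=b[:300]
n2,l2,s2,c2=cv2.connectedComponentsWithStats(b);B=[]
for k in range(1,n2):
  if 30<s2[k,4]<300: print(c2[k].round(1),s2[k,4],(ray(c,c2[k],.006)*1000).round(1))
a=np.radians(12.65);d=np.array([np.cos(a),np.sin(a)]);n=np.array([-d[1],d[0]]);o=np.array([.481,-.4008])
g=f.astype(np.uint8).max(2)
# sample along plate frame: lateral at t, and longitudinal
def smp(t,w,z):
  u=proj(c,[[*(o+d*t+n*w),z]])[0];return int(g[int(round(u[1])),int(round(u[0]))])
W=np.arange(-.040,.0401,.002)
for t in(-.08,-.04,0,.04,.08): print(t,[smp(t,w,.014) for w in W])
T=np.arange(-.105,.1051,.003)
for w in (-.015,.015): print(w,[smp(t,w,.014) for t in T])"
```

```text
[ 0.4807877  -0.40157112  0.25854622] [0.02455808 0.01120823 0.28822189] 0.08534617003980989
[233.7  63.3] 135 [[ 388.2 -464. ]]
[338.3  63.1] 138 [[ 369.7 -381.9]]
[27.4 70.3] 280 [[ 429.9 -626.3]]
[86.1 82.7] 135 [[ 429.1 -579.1]]
[ 40.4 104.7] 58 [[ 454.8 -615. ]]
[122.9 125.2] 254 [[ 456.4 -546.3]]
[126.5 118.1] 32 [[ 450. -544.]]
[492.3 176.8] 114 [[ 429.7 -226.8]]
[540.6 188.2] 131 [[ 430.  -181.6]]
[549.8 238. ] 61 [[ 471.5 -154.4]]
[170.6 287.2] 44 [[ 597.9 -486.6]]
[395.  286.4] 48 [[ 549.7 -277.5]]
[241.9 295.2] 83 [[ 591.3 -418.4]]
[329.2 295.3] 82 [[ 572.7 -336.4]]
-0.08 [78, 66, 67, 68, 68, 117, 127, 126, 127, 128, 131, 130, 127, 127, 129, 129, 131, 130, 131, 129, 129, 131, 128, 129, 130, 131, 130, 134, 128, 130, 131, 133, 133, 129, 135, 77, 68, 69, 70, 68, 67]
-0.04 [66, 67, 67, 67, 68, 105, 124, 125, 126, 126, 128, 126, 126, 125, 127, 127, 129, 127, 128, 127, 127, 126, 126, 125, 127, 126, 125, 130, 126, 126, 128, 130, 130, 126, 129, 71, 69, 69, 72, 67, 67]
0 [114, 66, 65, 68, 66, 89, 123, 125, 126, 126, 126, 125, 125, 124, 126, 125, 126, 127, 128, 125, 125, 124, 127, 1
[... 523 characters left out ...]
113, 114, 65, 116, 128, 128, 127, 129, 128, 127, 125, 126, 127, 126, 125, 125, 125, 124, 124, 125, 125, 124, 123, 125, 124, 123, 124, 124, 124, 123, 124, 125, 124, 123, 123, 124, 124, 123, 124, 124, 123, 123, 124, 124, 124, 124, 129, 199, 197, 198, 197, 197, 197, 197, 197, 196, 196, 195, 195, 195, 195, 194, 195, 112, 107, 106, 107, 108, 108]
0.015 [68, 68, 68, 67, 67, 119, 131, 130, 130, 129, 130, 129, 129, 131, 131, 131, 131, 130, 129, 129, 130, 130, 129, 127, 127, 127, 126, 126, 126, 127, 127, 127, 127, 127, 126, 127, 126, 126, 126, 126, 127, 126, 125, 126, 124, 182, 200, 199, 198, 198, 198, 199, 199, 198, 198, 198, 197, 197, 197, 196, 196, 195, 195, 195, 195, 112, 109, 108, 109, 108, 107]
```

The bar lies within about 1 mm of centre, flat and aligned. Everything is released.

```bash
python3 -c "
from station import *
print(hand_in())"
```

```text
the job is handed in; nothing more can be done
None
```

I set the pipe, channel, tube and bar on their locators in order and handed the job in after about 33 s of robot time. In the wrist images every piece was within about 3 mm of centre. I never went near the flap disc or the glasses, but I took no final overview picture of them, and the hand-in gave no verdict.

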